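# Put away microscopy things by kind

## Robot

A 6-joint arm with a two-finger parallel gripper is mounted at the origin on a cart in front of the work surface, level with it; the furniture and walls round the work are solid. World frame = base frame: x ahead of the robot, y to its left, z up, the work surface at z = 0. Lengths are in m, angles in rad, forces in N, time in s.
With the tool pointing down it reaches from about 0.4 to 0.825 m from the base axis. Payload 7 kg.
Tool frame: the origin (TCP) lies at the very end of the fingers, on their centre line; the grasp point (between the pads) lies 19 mm behind it; z points along the fingers, y is the direction in which the jaws open and shut (so a half turn about z gives the same grasp; the last joint's range is limited). The gripper opens to 88 mm and grips with 3 to 60 N. Pads are 19 mm wide; open, the fingers measure 130 mm over their backs; the gripper's body (78 mm by 193 mm) begins 47 mm behind the grasp point.
Start: joints at [-0.92, 0.359, 0.012, 0, -1.224, -0.288], TCP at [0.24, -0.631, 0.204] pointing down, gripper open.
Joint ranges: [-3.07, 3.07], [-1.43, 2.12], [-1.02, 1.25], [-3.03, 1.67], [-3.05, -0], [-3.03, 3.03]. Speed limits (rad/s): [2.39, 2.39, 3.01, 3.14, 3.14, 3.14].

## Interface

Orientations are given as a rotation vector (axis times angle).
In Python, from workcell import ctrl, cams gives the robot as it stands.
- The arm moves only by the tool step_arm, never from a script. Its argument "rows" is a list of rows, each a list of 3 entries, a list of its own where there are three numbers: the shift along the tool's x, y, z in cm, then the turn, a rotation vector about the tool's x, y, z in rad, then the opening, from -1 (shut) to 1 (fully open). A call has 1 to 5 rows; each row shifts and turns the pose as measured when the row begins, along the tool's axes as they then stand; what a row does not reach is not made up. A row lasts 1/10 s, in which the tool goes at most 50 mm and 8.59 degrees, less where a joint would pass 70% of its speed; a pose out of reach is approached as far as the arm can. A call is refused whole if a number of a shift passes 5 or a number of a turn 0.15, either way. A call with a gripper value outside its range is refused whole. The fingers move at their own pace and stop on an object; "newtons" is the grip in N (left out, the last holds). Time passes only in rows, so rows that do not move let the fingers close. It gives the time, the measured TCP pose, the force and the opening at its end, in the units of the state.
- ctrl.state(): the state, without advancing time (a new reading comes with each control period).
- cams.grab_frame(name): name is "side" or "top" or "wrist"; returns the picture (480x640x3 uint8, red, green, blue); there is no depth.
- cams.calibration(name): a dict with "K" (3x3 intrinsics, pixels), "rvec" (rotation vector, rad) and "tvec" (3), from world to camera coordinates, as OpenCV has them; the wrist camera has in their place "tool_from_camera" (4x4, takes a point from camera to tool coordinates, whose origin is the TCP and whose axes are the flange's). Camera axes: x right, y down, z forward; pixel columns grow to the right and rows downward; lengths in m; the calibration is good to about 2 mm. A picture is of the moment at which its call begins: read the wrist's pose just before it. calibration takes no time and is no camera call.
- ctrl.job_done(): hands the job in, once; it reports no verdict.
The state is a dict: "time": time; "qpos": joint angles; "joint_vel": joint speeds; "effort": joint torques, N m; "tool_pos": TCP position; "tool_rot": TCP orientation; "contact_force": force on the tool from outside, world axes, zero at the start; "wrist_torque": the same for the moment, N m; "grip_width": finger opening in m.
Only numpy, scipy, OpenCV 4.12 (cv2) and the standard library are available. Lean on these libraries where they do the work, as an engineer would, in place of code of your own. Each camera call takes 0.05 s, during which the arm holds its last target.

## Task

Put the things left over from the microscopy class away by kind: the forceps lengthwise in the undivided tray; the spare eyepiece and the objective canister standing upright in the tray with two equal bays, one to a bay, either way round; and in the tray with two unequal bays, the carton of slides flat in the large bay and the little cover-glass box flat in the small bay. Set each one down gently on the floor of its tray, wholly inside, without dropping it, and leave the timer and the petri dish where they are.

Things in the scene. Friction and masses are not known exactly. Their poses are not given: they have to be found in the camera images.
- forceps_center (a point): steel forceps lying flat, 17 mm wide (x), 124 mm long (y), 10 mm thick (z); the point is their centre, 5 mm above their underside. Grip across the 17 mm width at the middle.
- eyepiece_center (a point): spare microscope eyepiece, black, round, standing on its wider end, 36 mm across the foot and narrower towards the top, 43 mm high; the point is on its axis half-way up (21.5 mm); z up along the axis. No lid or loose part.
- canister_center (a point): round canister that holds an objective, black body with a fixed white ribbed lid, 37 mm across, 64 mm high, standing; the point is on its axis half-way up (32 mm); z up along the axis.
- slide_carton_center (a point): small printed carton of microscope slides lying flat, 30 mm wide (x), 79 mm long (y), 28 mm high (z); the point is its centre, 14 mm above its underside. Grip across the 30 mm width.
- cover_box_center (a point): little square pale blue box of cover glasses, 27 mm wide (x and y), 14 mm high, solid to grip up to 12 mm; the point is on its axis, 6 mm above its underside; z up. Its lid is fixed.
- plain_tray: undivided tray, for the instruments: white with grey floor, fixed, open; walls 4 mm thick, top 16 mm and inner floor 4 mm above the bench; 158 mm long (y) by 118 mm (x) outside, 150 by 110 mm inside. Origin: centre of its underside. Its length is along y.
- equal_tray: tray with a divider across its middle (4 mm thick, 15 mm high) making two equal bays: white with grey floor, fixed, open; walls 4 mm thick, top 16 mm and inner floor 4 mm above the bench; 112 mm (x) by 140 mm (y) outside; each bay 104 mm (x) by 64 mm (y) inside, bay centres at y = +34 mm and y = -34 mm, x = 0. Origin: centre of its underside. 
- unequal_tray: tray with a divider off its middle (4 mm thick, 15 mm high) making a large and a small bay: white with grey floor, fixed, open; walls 4 mm thick, top 16 mm and inner floor 4 mm above the bench; 108 mm (x) by 168 mm (y) outside; large bay 100 mm (x) by 104 mm (y) inside, centre at x = 0, y = -28 mm; small bay 100 mm (x) by 52 mm (y) inside, centre at x = 0, y = +54 mm. Origin: centre of its underside. 
- timer: bystander: cream-coloured countdown timer lying on the bench, 62 by 66 mm, 21 mm high; origin at the centre of its underside.
- dish: bystander: round lidded petri dish, 90 mm across, 16 mm high; origin at the centre of its underside.
Things that resemble listed ones, but are neither listed nor needed, are in the scene too. What is shaped like the part that bears slide_carton_center but pink is not meant.

How it is judged:
By the outcome, as a careful person would: the job done as asked, in the order asked, and still so for the second after the job is handed in, with the robot touching nothing.
It also fails if it takes over 131 s, if anything falls off the work surface, if the arm or the gripper's body presses on something with over 40 N, if the wrist force passes 120 N, or if a joint passes its speed limit or range.

## Working session

There is one attempt and no reset: what is moved stays moved. The work goes in short steps, Python scripts to look and compute and a tool call to move; the robot and the scene stay as the last step left them, time stands still between calls to the robot, and variables do not carry over. Pictures are saved under pics/ and viewed, and the job is handed in when it is done.

Besides the shell and the picture viewer there is one more tool, called by a JSON object that holds its "op" and its "data", one argument or row to a line. step_arm: Moves the arm, as the interface text tells. Its arguments: {"type":"object","properties":{"rows":{"type":"array"},"newtons":{"type":"number"}},"required":["rows"]}

```bash
mkdir -p pics; ls
python3 - <<'E'
from workcell import ctrl,cams
import cv2,numpy as np
print(ctrl.state())
for n in ["side","top","wrist"]:
    cv2.imwrite(f"pics/{n}0.png",cams.grab_frame(n)[:,:,::-1]); c=cams.calibration(n); print(n,c)
E
```

```text
pics
{'time': 0.0, 'qpos': array([-9.19879094e-01,  3.59354788e-01,  1.10660336e-02, -3.45983200e-04,
       -1.22409074e+00, -2.88096681e-01]), 'joint_vel': array([ 0.00040153, -0.00102631, -0.00021375,  0.00053329, -0.00072262,
        0.00032321]), 'effort': array([ 3.57929571e-05, -5.82723141e+01,  2.93050486e+01,  6.99697629e+00,
        6.91996000e-03, -1.69544633e-04]), 'tool_pos': array([ 0.23935062, -0.63058165,  0.20274734]), 'tool_rot': array([ 5.66537284e-01, -3.08965309e+00, -2.44859832e-03]), 'contact_force': array([ 0.91590715, -0.21361068, -1.00106805]), 'wrist_torque': array([ 0.01425056,  0.00895836, -0.02461007]), 'grip_width': 0.08783989825592256}
side {'K': array([[619.54934117,   0.        , 311.79821033],
       [  0.        , 619.54934117, 240.423382  ],
       [  0.        ,   0.        ,   1.        ]]), 'rvec': array([ 2.06961539, -0.0598279 ,  0.01871146]), 'tvec': array([-0.55591661,  0.04734827,  1.55240026])}
top {'K': array([[442.3449003 ,   0.        , 321.52546294],
       [  0.        , 442.3449003 , 230.06187176],
       [  0.        ,   0.        ,   1.        ]]), 'rvec': array([ 2.15142582, -2.15450823,  0.10173704]), 'tvec': array([0.00656648, 0.56200085, 1.12650847])}
wrist {'K': array([[402.35693125,   0.        , 316.30649346],
       [  0.        , 402.35693125, 240.56506962],
       [  0.        ,   0.        ,   1.        ]]), 'tool_from_camera': array([[-2.54582540e-04, -9.69178614e-01, -2.46358984e-01,
         6.54939464e-02],
       [ 9.99999953e-01, -2.05203072e-04, -2.26109470e-04,
        -5.65859333e-04],
       [ 1.68586842e-04, -2.46359030e-01,  9.69178621e-01,
        -1.80936042e-01],
       [ 0.00000000e+00,  0.00000000e+00,  0.00000000e+00,
         1.00000000e+00]])}
```

View pics/top0.png

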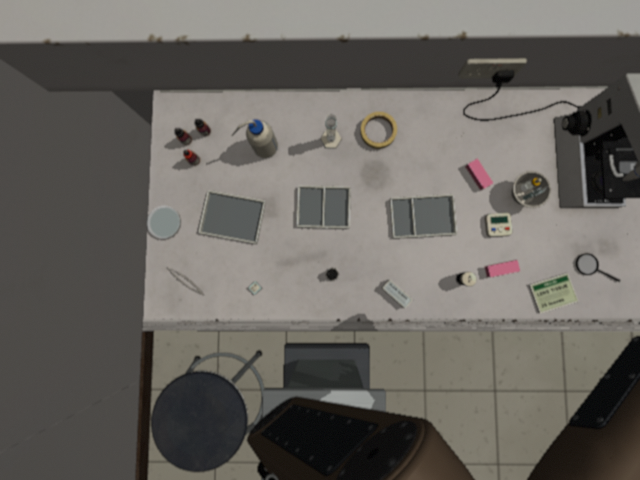

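View pics/side0.png

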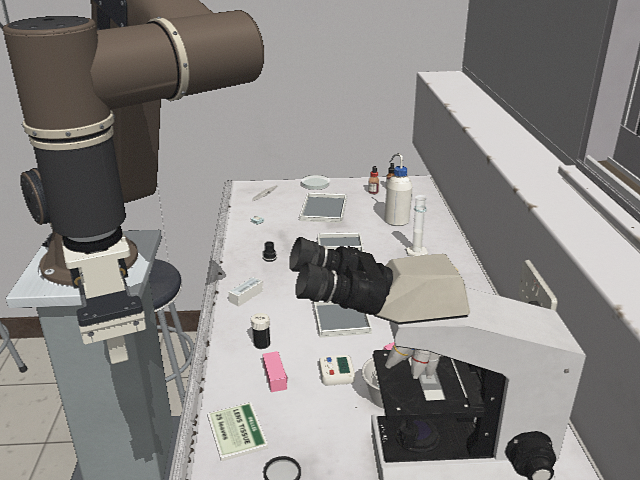

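View pics/wrist0.png

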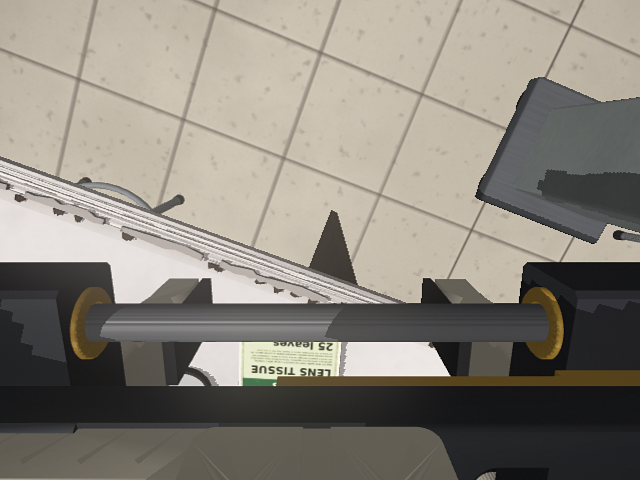

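The top view shows these things:
- **Wanted:** forceps (185,281), cover box (255,288), eyepiece (332,274), white carton (395,293), canister (467,279).
- **Trays:** plain (231,218), equal (323,207), unequal (422,216).
- **Could be mistaken for the carton:** the pink boxes at (480,175) and (502,269).
- **Could be mistaken for other things:** amber bottles at (182,135), the microscope's own eyepieces, and the lens-tissue packet at (553,293).

I'll check these in enlarged crops.

```bash
cat > h.py <<'E'
import cv2,numpy as np
from workcell import ctrl,cams
from scipy.spatial.transform import Rotation as R
def ray(n,px,z):
    "world xy of pixel at plane z"
    c=cams.calibration(n)
    if n=='wrist': raise Exception
    Rm=R.from_rotvec(c['rvec']).as_matrix(); t=c['tvec']
    d=Rm.T@np.linalg.inv(c['K'])@np.array([px[0],px[1],1.]); o=-Rm.T@t
    return (o+d*(z-o[2])/d[2])[:2]
def proj(n,P):
    c=cams.calibration(n)
    return cv2.projectPoints(np.array(P,float).reshape(-1,3),c['rvec'],c['tvec'],c['K'],None)[0].reshape(-1,2)
def wpose(s,c):
    T=np.eye(4);T[:3,:3]=R.from_rotvec(s['tool_rot']).as_matrix();T[:3,3]=s['tool_pos']
    return T@c['tool_from_camera']
def wray(s,px,z):
    c=cams.calibration('wrist');W=wpose(s,c)
    d=W[:3,:3]@np.linalg.inv(c['K'])@np.array([px[0],px[1],1.]);o=W[:3,3]
    return (o+d*(z-o[2])/d[2])[:2]
def crop(n,src,x0,y0,w,h,f,out):
    im=cv2.imread(src)[y0:y0+h,x0:x0+w]
    im=cv2.resize(im,None,fx=f,fy=f,interpolation=cv2.INTER_CUBIC)
    cv2.imwrite(out,im)
def rel(s,target,yaw=None):
    "shift in tool axes (cm) to world target TCP"
    M=R.from_rotvec(s['tool_rot']).as_matrix()
    return M.T@(np.array(target)-s['tool_pos'])*100
E
python3 - <<'E'
from h import *
crop('top','pics/top0.png',150,180,160,120,5,'pics/c1.png')
crop('top','pics/top0.png',290,180,160,130,5,'pics/c2.png')
crop('top','pics/top0.png',370,180,160,130,5,'pics/c3.png')
E
```

```text
(no output)
```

View pics/c1.png

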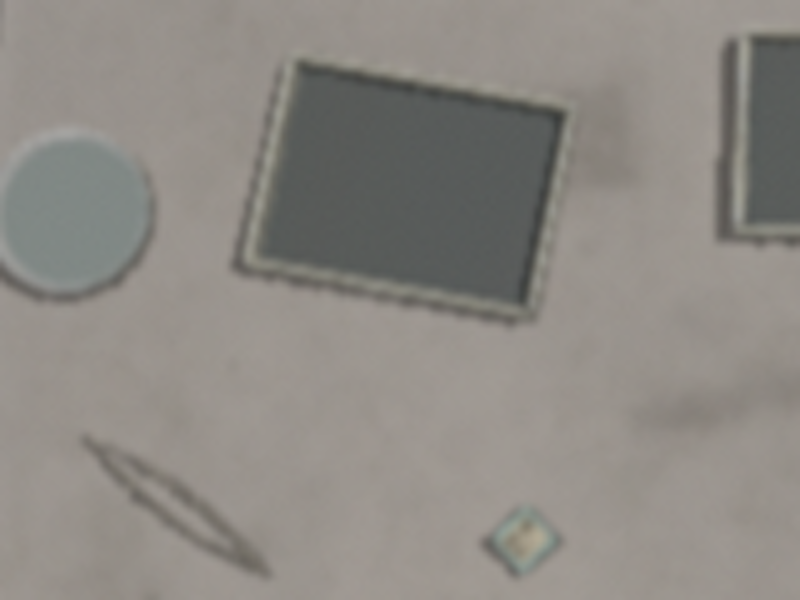

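View pics/c2.png

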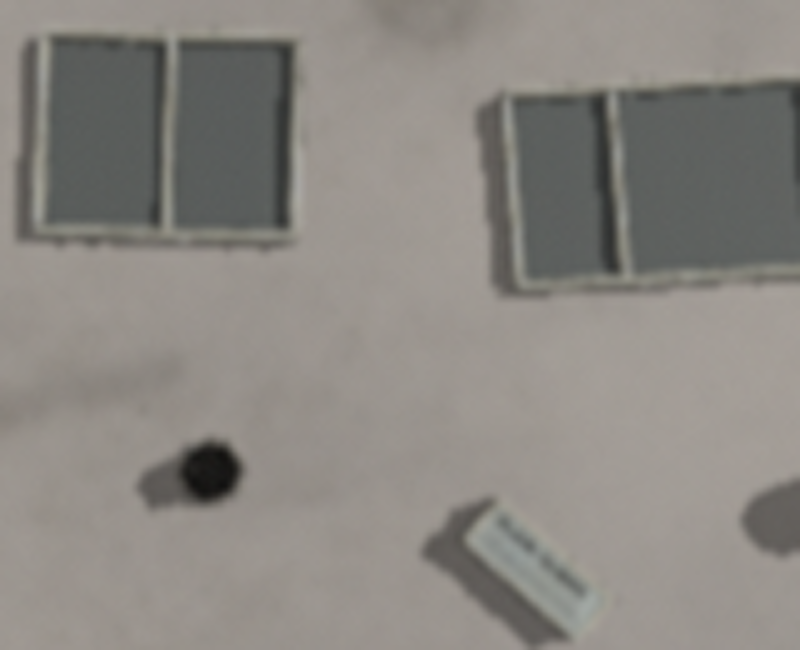

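View pics/c3.png

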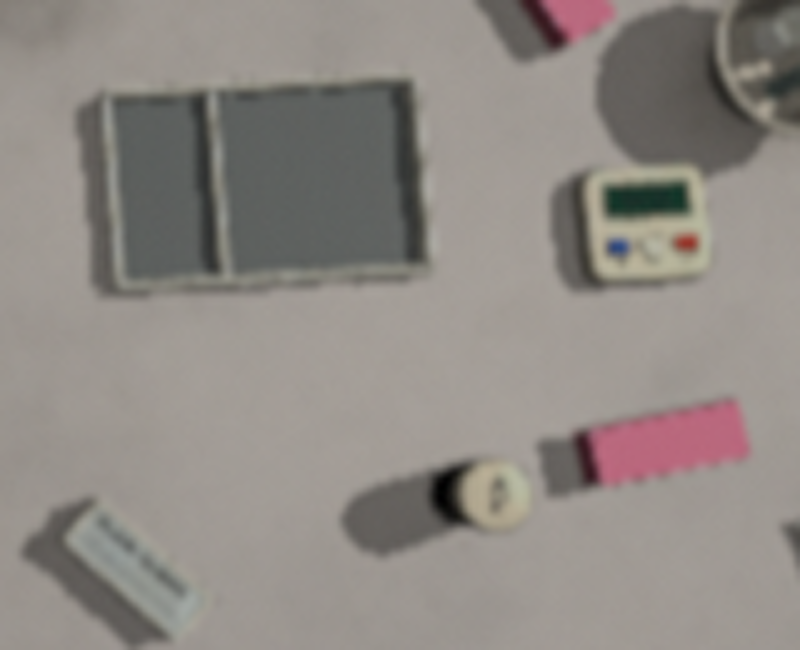

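The crops confirm the choice. The carton is the white printed box and the cover box is pale blue. The canister has a white lid, and its pink neighbour lies just to its right.

Run:
```python
from h import *
def g(x0,y0,u,v,z): return ray('top',((u+.5)/5-.5+x0,(v+.5)/5-.5+y0),z)
def yaw(a,b): d=np.array(b)-a; return np.degrees(np.arctan2(d[1],d[0]))
np.set_printoptions(precision=4,suppress=True)
a,b=g(150,180,82,437,.005),g(150,180,268,575,.005); print('forceps',a,b,(a+b)/2,np.linalg.norm(a-b),yaw(b,a))
q=[g(150,180,*p,.014) for p in [(488,541),(523,505),(560,541),(522,577)]]; print('cover',np.mean(q,0),[yaw(q[i],q[(i+1)%4]) for i in range(4)],np.linalg.norm(q[0]-q[1]))
def tray(n,x0,y0,ps):
    q=[g(x0,y0,*p,.016) for p in ps]; print(n,np.mean(q,0),[round(yaw(q[i],q[(i+1)%4]),1) for i in range(4)],[round(np.linalg.norm(q[i]-q[(i+1)%4]),4) for i in range(4)])
tray('plain',150,180,[(285,60),(573,106),(535,312),(243,265)])
tray('equal',290,180,[(37,38),(298,40),(293,235),(36,233)])
tray('uneq',370,180,[(103,95),(412,82),(428,268),(122,285)])
print('eyepiece top',g(290,180,211,471,.035))
q=[g(290,180,*p,.028) for p in [(495,500),(605,592),(577,638),(467,538)]];print('carton',np.mean(q,0),[round(yaw(q[i],q[(i+1)%4]),1) for i in range(4)],[round(np.linalg.norm(q[i]-q[(i+1)%4]),4) for i in range(4)])
print('canister',g(370,180,494,495,.064))
q=[g(370,180,*p,.028) for p in [(590,430),(740,400),(750,455),(600,487)]];print('pink',q)
print('timer',g(370,180,648,225,.021)); print('dish',g(150,180,72,212,.016))
# side checks
for n,P in dict(forceps=(a+b)/2,).items(): print(proj('side',[[*P,.005]]))
s=ctrl.state(); print(R.from_rotvec(s['tool_rot']).as_matrix())
```

```text
forceps [0.4668 0.4225] [0.3937 0.3202] [0.4302 0.3713] 0.1257016362132998 54.465052114677725
cover [0.4117 0.1831] [np.float64(-43.97482966414369), np.float64(-133.4758503684055), np.float64(133.54261853207748), np.float64(44.26757498807674)] 0.02614222862348964
plain [0.6007 0.2475] [np.float64(-99.4), np.float64(170.5), np.float64(80.8), np.float64(-9.8)] [np.float64(0.1583), np.float64(0.1125), np.float64(0.1589), np.float64(0.1129)]
equal [0.6265 0.0027] [np.float64(-90.7), np.float64(178.1), np.float64(89.4), np.float64(0.1)] [np.float64(0.1403), np.float64(0.1055), np.float64(0.1367), np.float64(0.1057)]
uneq [ 0.6007 -0.2628] [np.float64(-87.8), np.float64(-177.1), np.float64(93.1), np.float64(4.6)] [np.float64(0.1644), np.float64(0.0998), np.float64(0.1614), np.float64(0.1023)]
eyepiece top [ 0.4479 -0.0208]
carton [ 0.3987 -0.1881] [np.float64(-130.2), np.float64(147.5), np.float64(47.5), np.float64(-37.1)] [np.float64(0.0729), np.float64(0.0277), np.float64(0.0754), np.float64(0.0245)]
canister [ 0.4353 -0.362 ]
pink [array([ 0.4689, -0.4236]), array([ 0.4843, -0.5013]), array([ 0.4559, -0.505 ]), array([ 0.4396, -0.4275])]
timer [ 0.5765 -0.461 ]
dish [0.5867 0.4286]
[[264.2795 191.4782]]
[[-0.935  -0.3548 -0.0006]
 [-0.3548  0.935   0.0011]
 [ 0.0001  0.0013 -1.    ]]
```

```bash
cat > plan.py <<'E'
from h import *
import sys
# usage: plan.py step_cm x,y,z,yawdeg x,y,z,yawdeg ...
def Rd(yaw):
    a=np.radians(yaw);y=np.array([np.cos(a),np.sin(a),0]);z=np.array([0,0,-1.]);return np.stack([np.cross(y,z),y,z],1)
s=ctrl.state();p=s['tool_pos'];Rc=R.from_rotvec(s['tool_rot'])
m=Rc.as_matrix();print('t',round(s['time'],2),'pos',p.round(4),'yaw',round(np.degrees(np.arctan2(m[1,1],m[0,1])),2),'w',round(s['grip_width'],4),'F',s['contact_force'].round(1),'q',s['qpos'].round(2))
step=float(sys.argv[1]);k=0
for w in sys.argv[2:]:
    v=[float(t) for t in w.split(',')];T=np.array(v[:3]);RT=R.from_matrix(Rd(v[3]))
    rv=(Rc.inv()*RT).as_rotvec()
    n=int(max(1,np.ceil(np.linalg.norm(T-p)*100/step-.02),np.ceil(np.linalg.norm(rv)/.148-.02)))
    p0=p.copy();R0=Rc
    for i in range(n):
        tp=p0+(T-p0)*(i+1)/n;tr=R0*R.from_rotvec(rv*(i+1)/n)
        d=Rc.inv().apply(tp-p)*100;r=(Rc.inv()*tr).as_rotvec()
        k+=1;print(k,'[[%.2f,%.2f,%.2f],[%.3f,%.3f,%.3f]]'%(*d,*r));p,Rc=tp,tr
E
python3 plan.py 4.9 0.45,-0.35,0.2,115 0.5,0,0.2,130 0.45,0.33,0.2,144.5
```

```text
t 0.15 pos [ 0.2394 -0.6307  0.203 ] yaw 110.78 w 0.0879 F [ 0.1  0.5 -0. ] q [-0.92  0.36  0.01 -0.   -1.22 -0.29]
1 [[-3.71,2.35,0.04],[0.000,-0.000,-0.009]]
2 [[-3.73,2.31,0.04],[0.000,-0.000,-0.009]]
3 [[-3.75,2.28,0.04],[0.000,-0.000,-0.009]]
4 [[-3.77,2.24,0.04],[0.000,-0.000,-0.009]]
5 [[-3.79,2.21,0.04],[0.000,-0.000,-0.009]]
6 [[-3.81,2.17,0.04],[0.000,-0.000,-0.009]]
7 [[-3.83,2.14,0.04],[0.000,-0.000,-0.009]]
8 [[-3.85,2.10,0.04],[0.000,-0.000,-0.009]]
9 [[-2.42,3.70,-0.00],[-0.000,-0.000,-0.033]]
10 [[-2.54,3.62,-0.00],[-0.000,-0.000,-0.033]]
11 [[-2.65,3.54,-0.00],[-0.000,-0.000,-0.033]]
12 [[-2.77,3.45,-0.00],[-0.000,-0.000,-0.033]]
13 [[-2.88,3.35,-0.00],[-0.000,-0.000,-0.033]]
14 [[-2.99,3.26,-0.00],[-0.000,-0.000,-0.033]]
15 [[-3.09,3.16,-0.00],[-0.000,-0.000,-0.033]]
16 [[-3.19,3.06,-0.00],[-0.000,-0.000,-0.033]]
17 [[-2.48,4.07,-0.00],[-0.000,0.000,-0.036]]
18 [[-2.63,3.98,-0.00],[-0.000,0.000,-0.036]]
19 [[-2.77,3.88,-0.00],[-0.000,0.000,-0.036]]
20 [[-2.91,3.78,-0.00],[-0.000,0.000,-0.036]]
21 [[-3.04,3.67,-0.00],[-0.000,0.000,-0.036]]
22 [[-3.17,3.56,-0.00],[-0.000,0.000,-0.036]]
23 [[-3.30,3.44,-0.00],[-0.000,0.000,-0.036]]
```

{"op": "step_arm", "data": {
  "rows": [
    [[-3.7,2.3,0],[0,0,-0.01],1],
    [[-3.7,2.3,0],[0,0,-0.01],1],
    [[-3.7,2.3,0],[0,0,-0.01],1],
    [[-3.8,2.2,0],[0,0,-0.01],1],
    [[-3.8,2.2,0],[0,0,-0.01],1]
  ]
}}

```text
time: 0.65
tool_pos: [0.3704, -0.4538, 0.1995]
tool_rot: [0.632, -3.074, -0.008]
contact_force: [0.4, -0.1, -0.0]
grip_width: 0.0873
```

{"op": "step_arm", "data": {
  "rows": [
    [[-3.8,2.2,0],[0,0,-0.01],1],
    [[-3.8,2.1,0],[0,0,-0.01],1],
    [[-3.8,2.1,0],[0,0,-0.01],1],
    [[-2.4,3.7,0],[0,0,-0.03],1],
    [[-2.5,3.6,0],[0,0,-0.03],1]
  ]
}}

```text
time: 1.15
tool_pos: [0.4654, -0.2539, 0.1986]
tool_rot: [0.774, -3.04, -0.009]
contact_force: [2.2, 1.4, -0.3]
grip_width: 0.0876
```

```bash
python3 plan.py 4.9 0.5,0,0.2,130 0.44,0.36,0.2,144.5
```

```text
t 1.15 pos [ 0.4654 -0.2539  0.1986] yaw 118.56 w 0.0876 F [ 2.2  1.4 -0.3] q [-0.13  0.13 -0.31 -0.   -1.14 -0.94]
1 [[-2.53,3.44,-0.01],[0.001,-0.000,-0.033]]
2 [[-2.64,3.36,-0.01],[0.001,-0.000,-0.033]]
3 [[-2.75,3.27,-0.01],[0.001,-0.000,-0.033]]
4 [[-2.86,3.17,-0.02],[0.001,-0.000,-0.033]]
5 [[-2.96,3.08,-0.02],[0.001,-0.000,-0.033]]
6 [[-3.06,2.97,-0.02],[0.001,-0.000,-0.033]]
7 [[-2.32,3.93,0.00],[0.000,0.000,-0.032]]
8 [[-2.44,3.85,0.00],[0.000,0.000,-0.032]]
9 [[-2.56,3.77,0.00],[0.000,0.000,-0.032]]
10 [[-2.68,3.69,0.00],[0.000,0.000,-0.032]]
11 [[-2.80,3.61,0.00],[0.000,0.000,-0.032]]
12 [[-2.91,3.52,0.00],[0.000,0.000,-0.032]]
13 [[-3.02,3.42,0.00],[0.000,0.000,-0.032]]
14 [[-3.12,3.32,0.00],[0.000,0.000,-0.032]]
```

{"op": "step_arm", "data": {
  "rows": [
    [[-2.5,3.5,0],[0,0,-0.03],1],
    [[-2.6,3.4,0],[0,0,-0.03],1],
    [[-2.7,3.3,0],[0,0,-0.03],1],
    [[-2.8,3.2,0],[0,0,-0.03],1],
    [[-2.9,3.1,0],[0,0,-0.03],1]
  ]
}}

```text
time: 1.65
tool_pos: [0.4912, -0.033, 0.1992]
tool_rot: [1.01, -2.971, -0.011]
contact_force: [1.2, -0.8, -0.3]
grip_width: 0.0873
```

{"op": "step_arm", "data": {
  "rows": [
    [[-3.0,3.0,0],[0,0,-0.03],1],
    [[-2.3,3.9,0],[0,0,-0.03],1],
    [[-2.4,3.9,0],[0,0,-0.03],1],
    [[-2.5,3.8,0],[0,0,-0.03],1],
    [[-2.6,3.7,0],[0,0,-0.03],1]
  ]
}}

```text
time: 2.15
tool_pos: [0.4652, 0.1974, 0.2004]
tool_rot: [1.239, -2.884, -0.011]
contact_force: [1.0, -0.4, -0.2]
grip_width: 0.0877
```

```bash
python3 plan.py 4.0 0.45,0.33,0.2,144.5
python3 - <<'E'
from h import *
s=ctrl.state();cv2.imwrite('pics/w1.png',cams.grab_frame('wrist')[:,:,::-1])
E
```

```text
t 2.15 pos [0.4652 0.1974 0.2004] yaw 136.5 w 0.0877 F [ 1.  -0.4 -0.2] q [ 0.78  0.08 -0.35 -0.01 -1.14 -1.54]
1 [[-2.14,2.56,0.03],[0.002,0.000,-0.035]]
2 [[-2.23,2.48,0.03],[0.002,0.000,-0.035]]
3 [[-2.32,2.40,0.02],[0.002,0.000,-0.035]]
4 [[-2.40,2.32,0.02],[0.002,0.000,-0.035]]
```

View pics/w1.png

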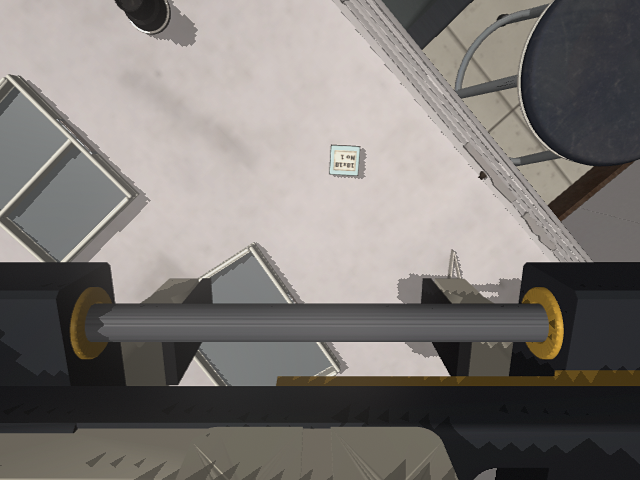

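Wrist picture: cover box at (345,160), end of the equal tray at (133,197), near corners of the plain tray at (253,245) and (340,372), tip of the forceps at (453,250). I'll compare these with the top-view estimates.

Run:
```python
from h import *
np.set_printoptions(precision=4,suppress=True)
s=ctrl.state()
print('cover',wray(s,(345.5,160),.014),'edge dir', wray(s,(331,146),.014),wray(s,(361,146),.014),wray(s,(360,177),.014),wray(s,(330,175),.014))
print('plain corners',wray(s,(253,245),.016),wray(s,(340,372),.016))
print('eq corners',wray(s,(12,76),.016),wray(s,(133,197),.016))
print('fc tip',wray(s,(453,251),.005))
# predicted plain corners from top
c=np.array([.6007,.2475]);a=np.radians(80.5);y=np.array([np.cos(a),np.sin(a)]);x=np.array([y[1],-y[0]])
for i in(-1,1):
  for j in(-1,1):print(i,j,c+i*x*.059+j*y*.079)
```

```text
cover [0.4136 0.1872] edge dir [0.4148 0.1693] [0.3954 0.1877] [0.4142 0.2075] [0.4328 0.1875]
plain corners [0.5296 0.1855] [0.561  0.3409]
eq corners [ 0.5717 -0.0576] [0.5764 0.079 ]
fc tip [0.3957 0.3244]
-1 -1 [0.5295 0.1793]
-1 1 [0.5555 0.3352]
1 -1 [0.6459 0.1598]
1 1 [0.6719 0.3157]
```

```bash
cat >> h.py <<'E'
import pickle
def snap(name):
    s=ctrl.state();im=cams.grab_frame('wrist')
    cv2.imwrite(f'pics/{name}.png',im[:,:,::-1]);pickle.dump(s,open(f'pics/{name}.pkl','wb'));print(s['time'],s['tool_pos'],s['joint_vel'].round(3))
def ld(name): return pickle.load(open(f'pics/{name}.pkl','rb'))
E
python3 -c "
from h import *
print(ctrl.state()['tool_pos'])"; python3 plan.py 4 0.415,0.31,0.2,144.5
```

```text
[0.46516483 0.20270506 0.20044249]
t 2.2 pos [0.4652 0.2027 0.2004] yaw 136.73 w 0.0875 F [0.5 5.4 0.7] q [ 0.79  0.08 -0.35 -0.01 -1.13 -1.54]
1 [[-1.46,3.67,0.05],[0.003,0.001,-0.045]]
2 [[-1.62,3.60,0.04],[0.003,0.001,-0.045]]
3 [[-1.78,3.52,0.03],[0.003,0.001,-0.045]]
```

```bash
python3 plan.py 4.9 0.475,0.42,0.2,144.5
```

```text
t 2.2 pos [0.4652 0.2027 0.2004] yaw 136.73 w 0.0875 F [0.5 5.4 0.7] q [ 0.79  0.08 -0.35 -0.01 -1.13 -1.54]
1 [[-3.30,2.84,0.04],[0.002,0.000,-0.027]]
2 [[-3.37,2.75,0.03],[0.002,0.000,-0.027]]
3 [[-3.45,2.65,0.03],[0.002,0.000,-0.027]]
4 [[-3.52,2.56,0.02],[0.002,0.000,-0.027]]
5 [[-3.59,2.46,0.01],[0.002,0.000,-0.027]]
```

{"op": "step_arm", "data": {
  "rows": [
    [[-3.3,2.8,0],[0,0,-0.03],1],
    [[-3.4,2.7,0],[0,0,-0.03],1],
    [[-3.5,2.6,0],[0,0,-0.03],1],
    [[-3.5,2.5,0],[0,0,-0.03],1],
    [[-2.5,1.5,0],[0,0,-0.02],1]
  ]
}}

```text
time: 2.7
tool_pos: [0.4735, 0.412, 0.2018]
tool_rot: [1.455, -2.783, -0.014]
contact_force: [0.0, -0.8, 0.4]
grip_width: 0.0875
```

```bash
python3 -c "
from h import *
snap('w2')"
```

```text
2.7 [0.47353886 0.41196066 0.20184523] [ 0.234  0.339  0.465  0.002 -0.133 -0.028]
```

View pics/w2.png

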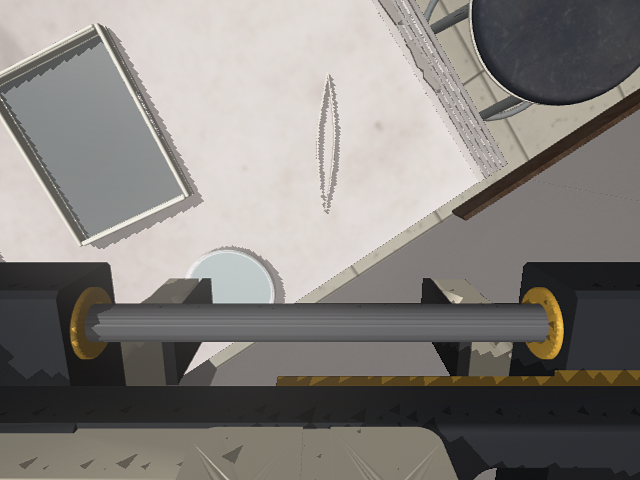

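The forceps lie from (329,75) to (326,213), nearly along the image column. The near corners of the plain tray are at (98,25), (190,193) and (83,243).

```bash
python3 - <<'E'
from h import *
np.set_printoptions(precision=4,suppress=True)
s=ld('w2')
a,b=wray(s,(329,75),.005),wray(s,(326,213),.005);d=b-a
print(a,b,(a+b)/2,np.linalg.norm(d),np.degrees(np.arctan2(d[1],d[0])),wray(s,(328,144),.005))
print([wray(s,p,.016) for p in[(98,25),(190,193),(83,243)]])
E
python3 plan.py 4.9 0.4305,0.372,0.10,144.3
```

```text
[0.3957 0.321 ] [0.4674 0.4206] [0.4315 0.3708] 0.12273571448481047 54.297277025787125 [0.4297 0.369 ]
[array([0.5316, 0.1818]), array([0.5576, 0.3326]), array([0.6696, 0.3119])]
t 2.75 pos [0.4741 0.4152 0.2012] yaw 145.33 w 0.0877 F [3.8 4.9 2.4] q [ 1.02  0.29 -0.09 -0.01 -1.19 -1.63]
1 [[2.02,0.35,3.37],[0.003,0.001,0.006]]
2 [[2.02,0.35,3.37],[0.003,0.001,0.006]]
3 [[2.02,0.34,3.37],[0.003,0.001,0.006]]
```

{"op": "step_arm", "data": {
  "rows": [
    [[2,0.3,3.5],[0,0,0],1],
    [[2,0.3,3.5],[0,0,0],1],
    [[2,0.3,3.5],[0,0,0.01],1],
    [[0,0,0],[0,0,0],1]
  ]
}}

```text
time: 3.15
tool_pos: [0.4305, 0.3726, 0.0909]
tool_rot: [1.447, -2.787, -0.013]
contact_force: [-0.1, -0.7, -0.0]
grip_width: 0.0878
```

```bash
python3 plan.py 4 0.431,0.371,0.03,144.3 0.431,0.371,0.003,144.3
```

```text
t 3.15 pos [0.4305 0.3726 0.0909] yaw 144.88 w 0.0878 F [-0.1 -0.7 -0. ] q [ 1.05  0.29 -0.37 -0.01 -0.91 -1.66]
1 [[0.06,-0.09,3.05],[0.004,0.001,0.005]]
2 [[0.05,-0.08,3.05],[0.004,0.001,0.005]]
3 [[-0.00,-0.00,2.70],[0.000,-0.000,-0.000]]
```

{"op": "step_arm", "data": {
  "rows": [
    [[0,-0.1,3],[0,0,0.01],1],
    [[0,-0.1,3],[0,0,0],1],
    [[0,0,1.8],[0,0,0],1],
    [[0,0,0.5],[0,0,0],1],
    [[0,0,0],[0,0,0],1]
  ]
}}

```text
time: 3.65
tool_pos: [0.4337, 0.3732, 0.0073]
tool_rot: [-1.434, 2.794, 0.013]
contact_force: [-0.6, -0.5, 0.3]
grip_width: 0.0876
```

```bash
python3 plan.py 4 0.431,0.371,0.003,144.3
```

```text
t 3.65 pos [0.4337 0.3732 0.0073] yaw 144.36 w 0.0876 F [-0.6 -0.5  0.3] q [ 1.05  0.39 -0.45 -0.01 -0.72 -1.66]
1 [[0.34,0.09,0.43],[0.007,0.005,0.001]]
```

{"op": "step_arm", "data": {
  "rows": [
    [[0.3,0.1,0.4],[0,0,0],1],
    [[0,0,0],[0,0,0],-1],
    [[0,0,0],[0,0,0],-1],
    [[0,0,0],[0,0,0],-1],
    [[0,0,0],[0,0,0],-1]
  ],
  "newtons": 25
}}

```text
time: 4.15
tool_pos: [0.4327, 0.3737, 0.0072]
tool_rot: [-1.433, 2.788, 0.018]
contact_force: [-0.7, -0.5, -0.2]
grip_width: 0.0614
```

{"op": "step_arm", "data": {
  "rows": [
    [[0,0,0],[0,0,0],-1],
    [[0,0,0],[0,0,0],-1],
    [[0,0,0],[0,0,0],-1],
    [[0,0,0],[0,0,0],-1],
    [[0,0,0],[0,0,0],-1]
  ]
}}

```text
time: 4.65
tool_pos: [0.4329, 0.374, 0.0078]
tool_rot: [-1.432, 2.787, 0.018]
contact_force: [-0.7, 0.7, 0.4]
grip_width: 0.0213
```

{"op": "step_arm", "data": {
  "rows": [
    [[0,0,0],[0,0,0],-0.4],
    [[0.2,0.1,0.5],[0,0,0],-0.4],
    [[0,0,0.3],[0,0,0],-0.4],
    [[0,0,0],[0,0,0],-0.4]
  ]
}}

```text
time: 5.05
tool_pos: [0.4306, 0.3728, -0.0011]
tool_rot: [-1.432, 2.788, 0.018]
contact_force: [0.4, -0.3, 0.5]
grip_width: 0.0263
```

```bash
python3 plan.py 4 0.431,0.371,0.003,144.3;python3 -c "
from h import *
snap('w3')"
```

```text
t 5.05 pos [ 0.4306  0.3728 -0.0011] yaw 144.4 w 0.0263 F [ 0.4 -0.3  0.5] q [ 1.05  0.4  -0.47 -0.01 -0.69 -1.67]
1 [[0.12,-0.13,-0.41],[0.007,0.012,0.002]]
5.05 [ 0.43063313  0.37283069 -0.00112294] [ 0.    -0.003 -0.005  0.     0.001 -0.002]
```

View pics/w3.png

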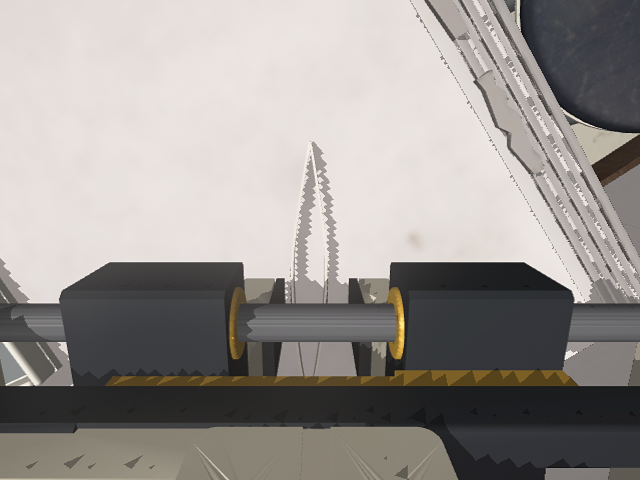

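The forceps sit between the fingers with their far tip at (312,143). I'll raise slightly and close.

{"op": "step_arm", "data": {
  "rows": [
    [[0,0,-0.2],[0,0,0],-0.6],
    [[0,0,0],[0,0,0],-1],
    [[0,0,0],[0,0,0],-1],
    [[0,0,0],[0,0,0],-1]
  ]
}}

```text
time: 5.5
tool_pos: [0.4308, 0.373, 0.0013]
tool_rot: [-1.432, 2.787, 0.018]
contact_force: [-0.4, -0.1, -0.0]
grip_width: 0.0023
```

```bash
python3 plan.py 2 0.431,0.371,0.06,144.3
```

```text
t 5.5 pos [0.4308 0.373  0.0013] yaw 144.4 w 0.0023 F [-0.4 -0.1 -0. ] q [ 1.05  0.39 -0.47 -0.01 -0.7  -1.67]
1 [[0.02,-0.03,-1.96],[0.002,0.004,0.001]]
2 [[0.03,-0.04,-1.96],[0.002,0.004,0.001]]
3 [[0.04,-0.04,-1.96],[0.002,0.004,0.001]]
```

```bash
python3 -c "
from h import *
snap('w4')
crop('x','pics/w4.png',200,100,240,180,3.3,'pics/w4c.png')
t=cams.grab_frame('top')[:,:,::-1];cv2.imwrite('pics/t4.png',t)
t=cams.grab_frame('side')[:,:,::-1];cv2.imwrite('pics/s4.png',t)
crop('x','pics/s4.png',180,130,200,150,4,'pics/s4c.png')
"
```

```text
5.5 [0.43076462 0.37295031 0.00130656] [ 0.001 -0.    -0.001 -0.001 -0.     0.001]
```

View pics/w4.png

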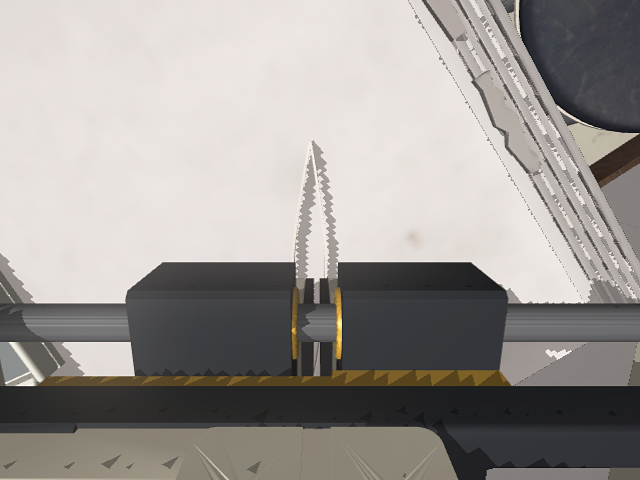

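View pics/s4c.png

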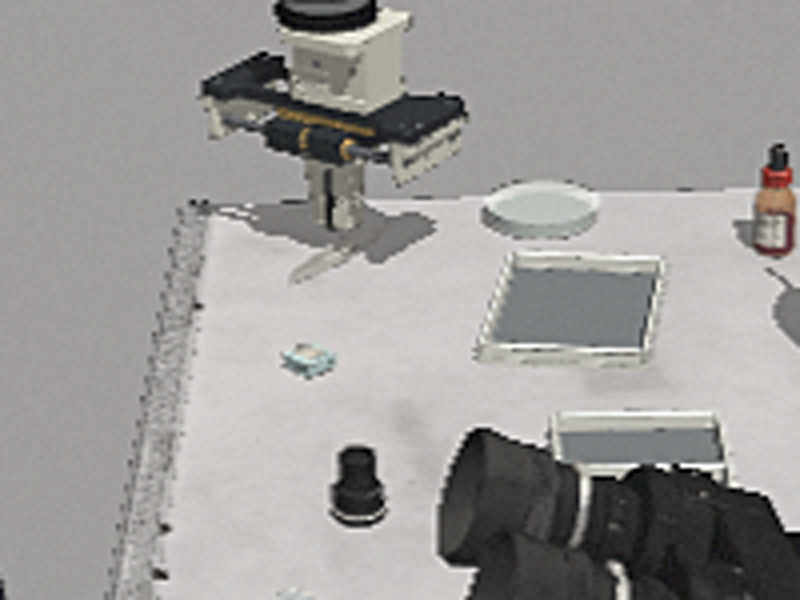

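```bash
python3 -c "
from h import *
s=ctrl.state();print(s['tool_pos'],s['grip_width'])
p=proj('side',[s['tool_pos'],[.431,.371,0],[.396,.321,.005],[.467,.42,.005]]);print(p,(p-[180,130])*4)
crop('x','pics/s4.png',235,165,60,45,13,'pics/s4d.png')
"
```

```text
[0.43075442 0.372891   0.00123956] 0.0005844573204793007
[[264.51860504 192.38759643]
 [264.60867276 193.00945289]
 [252.49657966 198.74128359]
 [276.32070067 184.73856159]] [[338.07442018 249.55038573]
 [338.43469102 252.03781156]
 [289.98631862 274.96513437]
 [385.28280266 218.95424635]]
```

View pics/s4d.png

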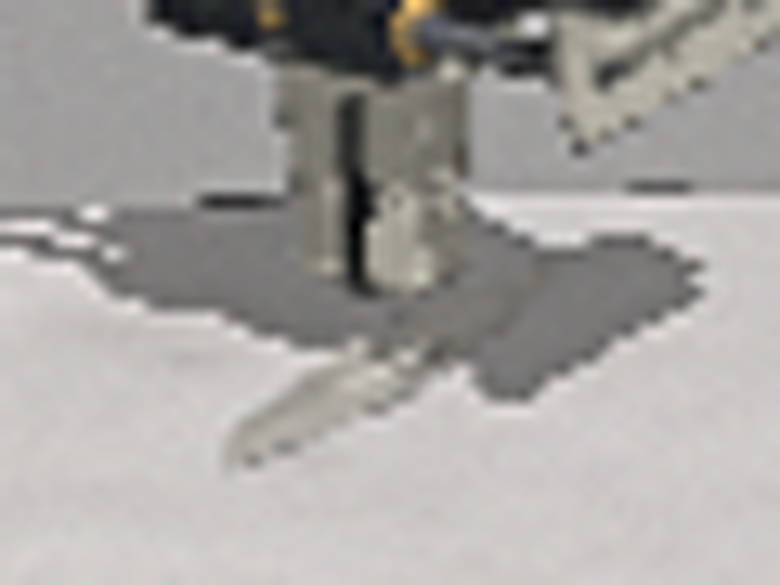

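The side view shows the finger ends at about (263,187), but the reported TCP projects to (264.5,192). The tips therefore look 10–20 mm higher than reported. I'll open and probe downwards gently.

{"op": "step_arm", "data": {
  "rows": [
    [[0,0,0],[0,0,0],0],
    [[0,0,0],[0,0,0],0],
    [[0,0,0],[0,0,0],0],
    [[0,0,0],[0,0,0],0],
    [[0,0,0.3],[0,0,0],0]
  ]
}}

```text
time: 6.15
tool_pos: [0.4309, 0.3732, -0.0015]
tool_rot: [-1.432, 2.787, 0.019]
contact_force: [0.0, 0.2, 0.6]
grip_width: 0.0345
```

{"op": "step_arm", "data": {
  "rows": [
    [[0,0,0.3],[0,0,0],0],
    [[0,0,0.1],[0,0,0],0]
  ]
}}

```text
time: 6.35
tool_pos: [0.4308, 0.3731, -0.0062]
tool_rot: [-1.432, 2.787, 0.018]
contact_force: [-0.2, -0.2, 1.1]
grip_width: 0.0433
```

{"op": "step_arm", "data": {
  "rows": [
    [[0,0,0.3],[0,0,0],0],
    [[0,0,0],[0,0,0],0]
  ]
}}

```text
time: 6.55
tool_pos: [0.4306, 0.3729, -0.0099]
tool_rot: [-1.433, 2.788, 0.018]
contact_force: [0.6, 0.9, 0.6]
grip_width: 0.0438
```

{"op": "step_arm", "data": {
  "rows": [
    [[0,0,0.3],[0,0,0],0],
    [[0,0,0],[0,0,0],0]
  ]
}}

```text
time: 6.75
tool_pos: [0.4306, 0.3729, -0.0133]
tool_rot: [-1.433, 2.788, 0.018]
contact_force: [-1.3, -0.8, 0.4]
grip_width: 0.044
```

```bash
python3 -c "
from h import *
snap('w5')
t=cams.grab_frame('side')[:,:,::-1];cv2.imwrite('pics/s5.png',t)
crop('x','pics/s5.png',235,165,60,45,13,'pics/s5d.png')
"; python3 plan.py 2 0.431,0.371,0.06,144.3|head -1
```

```text
6.75 [ 0.43060651  0.37287543 -0.01329182] [ 0.001 -0.005  0.005  0.003 -0.007 -0.   ]
t 6.85 pos [ 0.4308  0.3731 -0.0129] yaw 144.41 w 0.0437 F [0.4 0.2 0.6] q [ 1.05  0.41 -0.48 -0.01 -0.67 -1.67]
```

View pics/s5d.png

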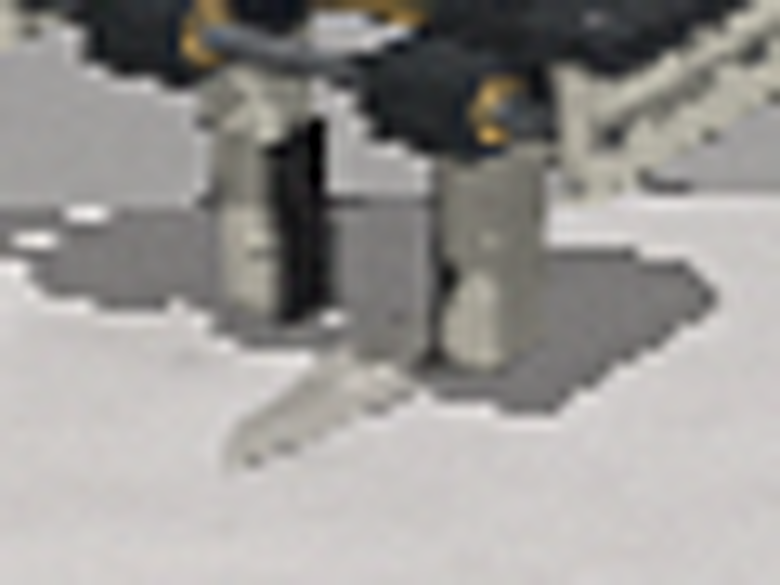

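View pics/w5.png

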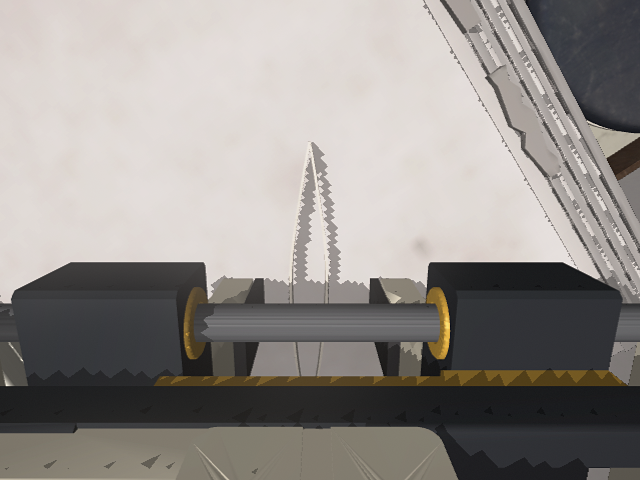

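Finger ends are now at about (263.8,191.5), roughly 5 mm above the bench while the reading is −13 mm. I'll step down further to contact to find the true offset.

{"op": "step_arm", "data": {
  "rows": [
    [[0,0,0.2],[0,0,0],0],
    [[0,0,0],[0,0,0],0]
  ]
}}

```text
time: 7.05
tool_pos: [0.4309, 0.3733, -0.0148]
tool_rot: [-1.433, 2.787, 0.018]
contact_force: [0.8, 0.2, -0.2]
grip_width: 0.0439
```

{"op": "step_arm", "data": {
  "rows": [
    [[0,0,0.2],[0,0,0],0],
    [[0,0,0],[0,0,0],0]
  ]
}}

```text
time: 7.25
tool_pos: [0.4309, 0.3734, -0.0169]
tool_rot: [-1.432, 2.787, 0.019]
contact_force: [0.5, -0.1, -0.1]
grip_width: 0.0439
```

{"op": "step_arm", "data": {
  "rows": [
    [[0,0,0.1],[0,0,0],0],
    [[0,0,0],[0,0,0],0]
  ]
}}

```text
time: 7.45
tool_pos: [0.4309, 0.3734, -0.018]
tool_rot: [-1.433, 2.787, 0.018]
contact_force: [0.7, 0.5, -1.5]
grip_width: 0.0439
```

{"op": "step_arm", "data": {
  "rows": [
    [[0,0,0],[0,0,0],-1],
    [[0,0,0],[0,0,0],-1],
    [[0,0,0],[0,0,0],-1],
    [[0,0,0],[0,0,0],-1],
    [[0,0,0],[0,0,0],-1]
  ]
}}

```text
time: 7.95
tool_pos: [0.431, 0.3735, -0.018]
tool_rot: [-1.433, 2.787, 0.019]
contact_force: [-0.1, -0.9, -0.5]
grip_width: 0.0163
```

{"op": "step_arm", "data": {
  "rows": [
    [[0,0,0],[0,0,0],-1],
    [[0,0,0],[0,0,0],-1]
  ]
}}

```text
time: 8.15
tool_pos: [0.431, 0.3734, -0.018]
tool_rot: [-1.432, 2.787, 0.019]
contact_force: [-0.2, -0.3, -0.5]
grip_width: 0.0161
```

Gripped at 16 mm. The finger ends sit about 19 mm above the reported TCP height, and I'll use that from here on. Now I lift and carry.

{"op": "step_arm", "data": {
  "rows": [
    [[0,0,-0.5],[0,0,0],-1],
    [[0,0,-2],[0,0,0],-1],
    [[0,0,-3],[0,0,0],-1],
    [[0,0,-2],[0,0,0],-1]
  ]
}}

```text
time: 8.55
tool_pos: [0.4294, 0.3701, 0.0568]
tool_rot: [-1.435, 2.793, 0.013]
contact_force: [0.5, 0.3, 0.2]
grip_width: 0.0159
```

```bash
python3 plan.py 4.5 0.602,0.2475,0.045,170.5
```

```text
t 8.55 pos [0.4294 0.3701 0.0568] yaw 144.39 w 0.0159 F [0.5 0.3 0.2] q [ 1.05  0.32 -0.42 -0.01 -0.83 -1.67]
1 [[-0.02,-4.24,0.21],[0.001,0.001,-0.091]]
2 [[0.37,-4.22,0.21],[0.001,0.001,-0.091]]
3 [[0.75,-4.17,0.22],[0.001,0.001,-0.091]]
4 [[1.13,-4.08,0.22],[0.001,0.001,-0.091]]
5 [[1.49,-3.96,0.23],[0.001,0.001,-0.091]]
```

{"op": "step_arm", "data": {
  "rows": [
    [[0,-4.2,0],[0,0,-0.09],-1],
    [[0.4,-4.2,0],[0,0,-0.09],-1],
    [[0.7,-4.2,0],[0,0,-0.09],-1],
    [[1.1,-4.1,0],[0,0,-0.09],-1],
    [[1.5,-3,0],[0,0,-0.09],-1]
  ]
}}

```text
time: 9.05
tool_pos: [0.5984, 0.2537, 0.0636]
tool_rot: [-2.043, 2.367, 0.014]
contact_force: [0.0, 0.6, -0.7]
grip_width: 0.0156
```

{"op": "step_arm", "data": {
  "rows": [
    [[0,0,0],[0,0,0],-1],
    [[0,0,0],[0,0,0],-1]
  ]
}}

```text
time: 9.25
tool_pos: [0.6014, 0.25, 0.0636]
tool_rot: [-2.04, 2.369, 0.013]
contact_force: [-0.0, -0.6, 0.2]
grip_width: 0.0158
```

```bash
python3 -c "
from h import *
snap('w6')";python3 plan.py 4.5 0.602,0.2475,0.03,170.5
```

```text
9.25 [0.60143737 0.25001044 0.06356741] [-0.03   0.009  0.015  0.005 -0.007  0.038]
t 9.3 pos [0.6012 0.2503 0.0636] yaw 171.5 w 0.0162 F [-0.1 -0.1 -0.1] q [ 0.69  0.43 -0.22 -0.01 -0.91 -0.83]
1 [[0.32,-0.11,3.36],[-0.003,0.017,0.018]]
```

View pics/w6.png

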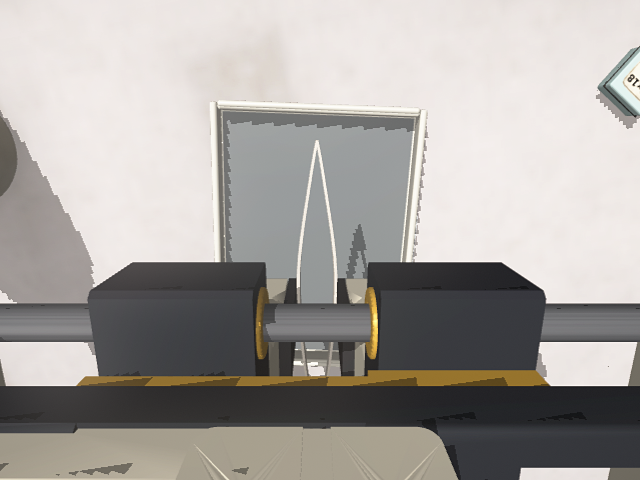

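The forceps are held with their tip at (317,143), central between the tray walls (215–425) and parallel to them. Lowering.

{"op": "step_arm", "data": {
  "rows": [
    [[0.3,0,2.5],[0,0,0.02],-1],
    [[0,0,2.5],[0,0.01,0],-1],
    [[0,0,1.5],[0,0,0],-1],
    [[0,0,0.5],[0,0,0],-1],
    [[0,0,0],[0,0,0],-1]
  ]
}}

```text
time: 9.8
tool_pos: [0.5988, 0.2525, -0.0058]
tool_rot: [-2.022, 2.391, 0.003]
contact_force: [0.1, 0.4, -0.2]
grip_width: 0.016
```

```bash
python3 plan.py 4.5 0.602,0.2475,-0.013,170.5
```

```text
t 9.8 pos [ 0.5988  0.2525 -0.0058] yaw 170.43 w 0.016 F [ 0.1  0.4 -0.2] q [ 0.7   0.51 -0.29 -0.   -0.77 -0.86]
1 [[0.45,-0.39,0.72],[-0.005,0.009,-0.001]]
```

{"op": "step_arm", "data": {
  "rows": [
    [[0.4,-0.3,0.4],[0,0,0],-1],
    [[0,0,0.2],[0,0,0],-1],
    [[0,0,0],[0,0,0],-1]
  ]
}}

```text
time: 10.1
tool_pos: [0.6018, 0.2495, -0.0098]
tool_rot: [-2.022, 2.387, 0.003]
contact_force: [0.1, 0.3, 0.4]
grip_width: 0.0159
```

{"op": "step_arm", "data": {
  "rows": [
    [[0,0,0.1],[0,0,0],-1],
    [[0,0,0],[0,0,0],-1]
  ]
}}

```text
time: 10.3
tool_pos: [0.6024, 0.2497, -0.0098]
tool_rot: [-2.02, 2.386, 0.002]
contact_force: [0.7, 0.3, -0.4]
grip_width: 0.0158
```

{"op": "step_arm", "data": {
  "rows": [
    [[0,0,0.1],[0,0,0],-1],
    [[0,0,0],[0,0,0],-1]
  ]
}}

```text
time: 10.5
tool_pos: [0.6027, 0.2498, -0.0104]
tool_rot: [-2.02, 2.386, 0.002]
contact_force: [-0.3, 0.3, -0.2]
grip_width: 0.0157
```

{"op": "step_arm", "data": {
  "rows": [
    [[0,0,0.3],[0,0,0],-1],
    [[0,0,0],[0,0,0],-1]
  ]
}}

```text
time: 10.7
tool_pos: [0.6028, 0.2498, -0.0136]
tool_rot: [-2.019, 2.386, 0.002]
contact_force: [0.6, 0.4, -0.3]
grip_width: 0.0159
```

{"op": "step_arm", "data": {
  "rows": [
    [[0,0,0.2],[0,0,0],-1],
    [[0,0,0],[0,0,0],-1]
  ]
}}

```text
time: 10.9
tool_pos: [0.6034, 0.2501, -0.0135]
tool_rot: [-2.02, 2.384, 0.001]
contact_force: [0.2, -0.0, 0.1]
grip_width: 0.0163
```

{"op": "step_arm", "data": {
  "rows": [
    [[0,0,0.25],[0,0,0],-1],
    [[0,0,0],[0,0,0],-1]
  ]
}}

```text
time: 11.1
tool_pos: [0.6041, 0.2505, -0.0137]
tool_rot: [-2.02, 2.382, -0.0]
contact_force: [-0.7, 0.1, -0.5]
grip_width: 0.016
```

The height stays at −13.6 mm, which is where I expected the floor. Releasing.

{"op": "step_arm", "data": {
  "rows": [
    [[0,0,0],[0,0,0],-0.6],
    [[0,0,0],[0,0,0],-0.3],
    [[0,0,0],[0,0,0],-0.2],
    [[0,0,0],[0,0,0],-0.2]
  ]
}}

```text
time: 11.5
tool_pos: [0.6039, 0.2504, -0.0147]
tool_rot: [-2.02, 2.383, 0.0]
contact_force: [0.1, 0.3, 0.8]
grip_width: 0.0333
```

```bash
python3 -c "
from h import *
snap('w7')";python3 plan.py 4.5 0.602,0.2475,-0.013,170.5
```

```text
11.5 [ 0.60387273  0.25036885 -0.01466023] [ 0.001  0.003 -0.001 -0.001  0.002 -0.001]
t 11.55 pos [ 0.6038  0.2503 -0.0147] yaw 170.58 w 0.0343 F [-0.2  0.1  0. ] q [ 0.69  0.52 -0.29 -0.   -0.74 -0.85]
1 [[0.30,0.13,-0.18],[-0.011,0.014,0.002]]
```

View pics/w7.png

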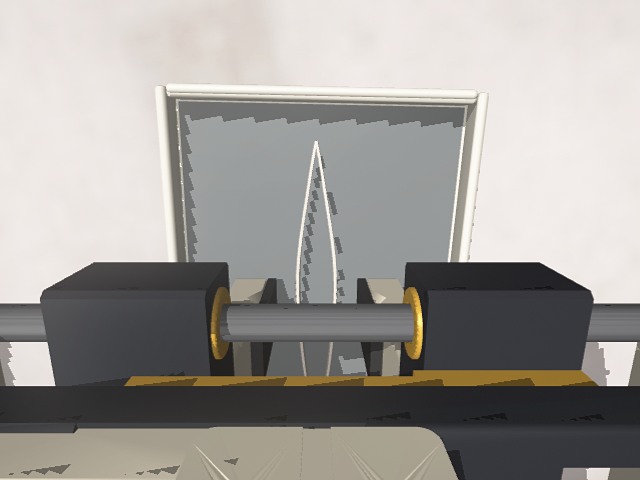

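The forceps lie on the tray floor, lengthwise and clear of the walls. Their tip is at (317,143) and the walls are at 160–485. Next comes the eyepiece.

{"op": "step_arm", "data": {
  "rows": [
    [[0,0,-2],[0,0,0],-0.2],
    [[0,0,-4.5],[0,0,0],0],
    [[0,0,-4.5],[0,0,0],0.3],
    [[0,0,-4],[0,0,-0.05],0.5]
  ]
}}

```text
time: 11.95
tool_pos: [0.5977, 0.2457, 0.131]
tool_rot: [-2.089, 2.345, 0.003]
contact_force: [0.0, 0.2, 0.9]
grip_width: 0.0534
```

```bash
python3 plan.py 4.8 0.448,0.065,0.13,180
```

```text
t 11.95 pos [0.5977 0.2457 0.131 ] yaw 173.4 w 0.0534 F [0.  0.2 0.9] q [ 0.69  0.36 -0.15 -0.   -1.05 -0.8 ]
1 [[3.93,2.56,0.01],[0.000,0.000,-0.023]]
2 [[3.87,2.65,0.01],[0.000,0.000,-0.023]]
3 [[3.81,2.74,0.02],[0.000,0.000,-0.023]]
4 [[3.75,2.82,0.02],[0.000,0.000,-0.023]]
5 [[3.68,2.91,0.02],[0.000,0.000,-0.023]]
```

{"op": "step_arm", "data": {
  "rows": [
    [[3.9,2.6,0],[0,0,-0.02],0.6],
    [[3.9,2.6,0],[0,0,-0.02],0.6],
    [[3.8,2.7,0],[0,0,-0.02],0.6],
    [[3.8,2.8,0],[0,0,-0.02],0.6],
    [[2.5,2,0],[0,0,-0.02],0.6]
  ]
}}

```text
time: 12.45
tool_pos: [0.4595, 0.0766, 0.1353]
tool_rot: [-2.204, 2.217, -0.004]
contact_force: [1.0, 0.3, 0.1]
grip_width: 0.0702
```

{"op": "step_arm", "data": {
  "rows": [
    [[0,0,0],[0,0,0],0.6],
    [[0,0,0],[0,0,0],0.6]
  ]
}}

```text
time: 12.65
tool_pos: [0.4565, 0.0736, 0.1359]
tool_rot: [-2.201, 2.218, -0.003]
contact_force: [-0.2, 0.3, -0.5]
grip_width: 0.0702
```

```bash
python3 -c "
from h import *
snap('w8')"
```

```text
12.65 [0.45653933 0.07356033 0.13594489] [-0.009 -0.03  -0.027 -0.006 -0.004  0.009]
```

View pics/w8.png

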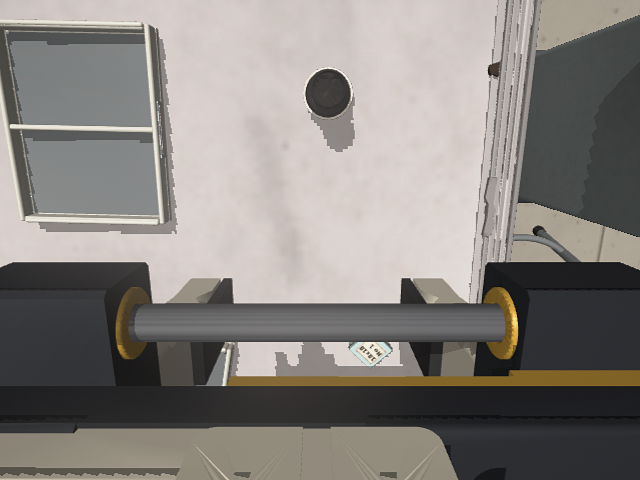

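```bash
python3 -c "
from h import *
crop('x','pics/w8.png',270,50,120,110,6,'pics/w8c.png')
crop('x','pics/side0.png',245,230,48,40,14,'pics/s0e.png')
s=ld('w8')
np.set_printoptions(precision=4,suppress=True)
for z in(0.003,.043): print(z,wray(s,(329,94),z))
print([wray(s,p,.016) for p in[(153,26),(163,221),(2,25),(22,217)]],wray(s,(154,129),.015))
"
```

```text
0.003 [ 0.4489 -0.0228]
0.043 [ 0.4495 -0.0192]
[array([ 0.5687, -0.0664]), array([0.5763, 0.0689]), array([ 0.6723, -0.0682]), array([0.6848, 0.0653])] [0.576 0.001]
```

View pics/w8c.png

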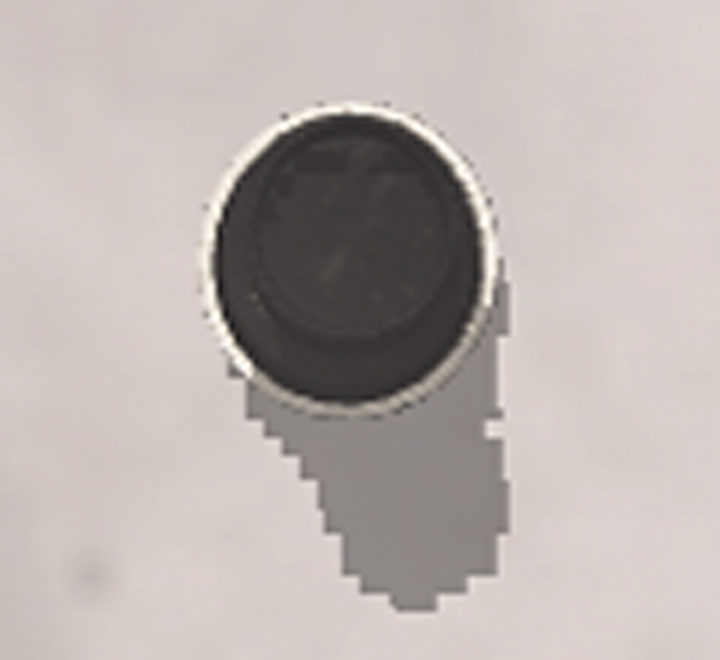

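View pics/s0e.png

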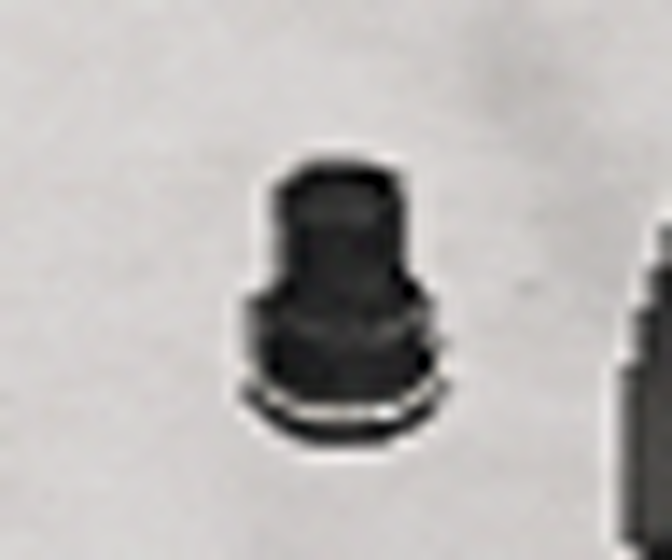

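The eyepiece has a foot ring with a white line, a wider collar, and a straight barrel about 24 mm across from roughly 18 mm upward. I'll grip the barrel; the axis is at about (0.449,−0.022).

```bash
python3 plan.py 4.5 0.449,-0.022,0.08,180 0.449,-0.022,0.006,180
```

```text
t 12.7 pos [0.4565 0.0737 0.1358] yaw 179.55 w 0.07 F [-0.5 -0.1 -0.5] q [ 0.59  0.05 -0.55 -0.   -0.95 -0.59]
1 [[3.21,0.25,1.82],[-0.004,0.003,-0.003]]
2 [[3.21,0.25,1.84],[-0.004,0.003,-0.003]]
3 [[3.20,0.25,1.85],[-0.004,0.003,-0.003]]
4 [[0.00,-0.00,3.70],[0.000,0.000,-0.000]]
5 [[0.00,-0.00,3.70],[0.000,0.000,-0.000]]
```

{"op": "step_arm", "data": {
  "rows": [
    [[3.2,0.25,1.8],[0,0,0],0.4],
    [[3.2,0.25,1.8],[0,0,0],0.4],
    [[3.2,0.25,1.8],[0,0,0],0.4],
    [[0,0,0],[0,0,0],0.4]
  ]
}}

```text
time: 13.1
tool_pos: [0.4534, -0.0205, 0.0794]
tool_rot: [-2.204, 2.21, -0.005]
contact_force: [-0.1, -0.5, 1.2]
grip_width: 0.0613
```

```bash
python3 plan.py 4.5 0.449,-0.022,0.006,180
```

```text
t 13.1 pos [ 0.4534 -0.0205  0.0794] yaw 179.84 w 0.0613 F [-0.1 -0.5  1.2] q [ 0.39  0.11 -0.64 -0.01 -0.8  -0.38]
1 [[0.12,0.28,3.66],[-0.008,0.006,-0.001]]
2 [[0.10,0.25,3.67],[-0.008,0.006,-0.001]]
```

{"op": "step_arm", "data": {
  "rows": [
    [[0.1,0.3,3.5],[0,0,0],0.4],
    [[0.1,0.3,3],[0,0,0],0.4],
    [[0,0,0.5],[0,0,0],0.4],
    [[0,0,0],[0,0,0],0.4]
  ]
}}

```text
time: 13.5
tool_pos: [0.4538, -0.0197, 0.0078]
tool_rot: [-2.203, 2.209, -0.008]
contact_force: [-0.3, -1.0, -0.0]
grip_width: 0.0613
```

```bash
python3 plan.py 4.5 0.449,-0.022,0.005,180;python3 -c "
from h import *
snap('w9')"
```

```text
t 13.5 pos [ 0.4538 -0.0197  0.0078] yaw 179.84 w 0.0613 F [-0.3 -1.  -0. ] q [ 0.39  0.22 -0.72 -0.01 -0.6  -0.39]
1 [[0.23,0.48,0.27],[-0.019,0.012,-0.003]]
13.5 [ 0.45376601 -0.01972549  0.00776758] [ 0.007  0.019  0.007  0.001 -0.004 -0.004]
```

View pics/w9.png

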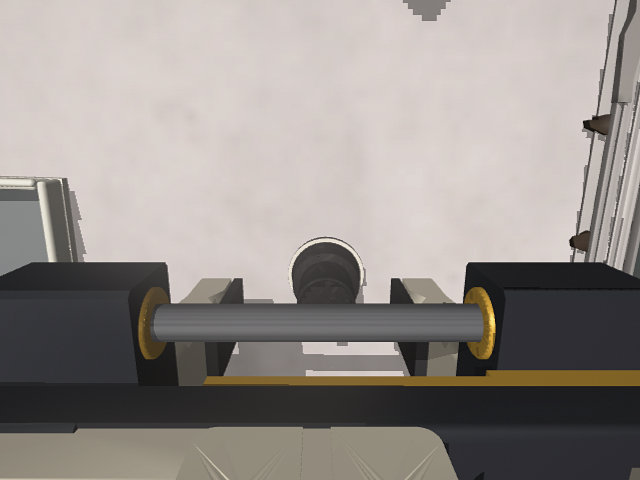

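The eyepiece (centre column 327) stands between the fingers (mid column 316). I'll shift the 5 mm, true up the tilt and close.

{"op": "step_arm", "data": {
  "rows": [
    [[0.2,0.5,0.1],[-0.02,0.01,0],0.3],
    [[0.1,0.1,0.1],[0,0,0],-1],
    [[0,0,0],[0,0,0],-1],
    [[0,0,0],[0,0,0],-1],
    [[0,0,0],[0,0,0],-1]
  ],
  "newtons": 15
}}

```text
time: 14.05
tool_pos: [0.4513, -0.0208, 0.01]
tool_rot: [-2.217, 2.218, -0.001]
contact_force: [-0.1, 0.2, -0.2]
grip_width: 0.0303
```

{"op": "step_arm", "data": {
  "rows": [
    [[0,0,0],[0,0,0],-1],
    [[0,0,0],[0,0,0],-1],
    [[0,0,0],[0,0,0],-1]
  ]
}}

```text
time: 14.35
tool_pos: [0.4512, -0.0209, 0.0104]
tool_rot: [-2.216, 2.218, -0.001]
contact_force: [0.2, 0.8, -1.2]
grip_width: 0.0238
```

```bash
python3 plan.py 4.5 0.449,-0.022,0.005,180
```

```text
t 14.35 pos [ 0.4512 -0.0209  0.0104] yaw 179.94 w 0.0238 F [ 0.2  0.8 -1.2] q [ 0.39  0.22 -0.72 -0.   -0.63 -0.39]
1 [[0.11,0.22,0.54],[-0.005,0.004,-0.001]]
```

{"op": "step_arm", "data": {
  "rows": [
    [[0,0,-1],[0,0,0],-1],
    [[0,0,-3],[0,0,0],-1],
    [[0,0,-2.5],[0,0,0],-1],
    [[0,0,0],[0,0,0],-1]
  ]
}}

```text
time: 14.75
tool_pos: [0.4501, -0.0217, 0.0786]
tool_rot: [-2.218, 2.22, -0.0]
contact_force: [0.3, 0.4, -0.8]
grip_width: 0.0238
```

```bash
python3 plan.py 4.5 0.626,0.036,0.075,179.5;python3 -c "
from h import *
snap('w10')"
```

```text
t 14.75 pos [ 0.4501 -0.0217  0.0786] yaw 179.95 w 0.0238 F [ 0.3  0.4 -0.8] q [ 0.39  0.11 -0.64 -0.   -0.82 -0.39]
1 [[-1.16,-3.52,0.08],[-0.000,0.000,0.002]]
2 [[-1.16,-3.51,0.08],[-0.000,0.000,0.002]]
3 [[-1.17,-3.51,0.08],[-0.000,0.000,0.002]]
4 [[-1.17,-3.51,0.08],[-0.000,0.000,0.002]]
5 [[-1.18,-3.51,0.07],[-0.000,0.000,0.002]]
14.75 [ 0.45010333 -0.02170541  0.07855484] [ 0.001  0.02  -0.025 -0.013  0.022 -0.001]
```

View pics/w10.png

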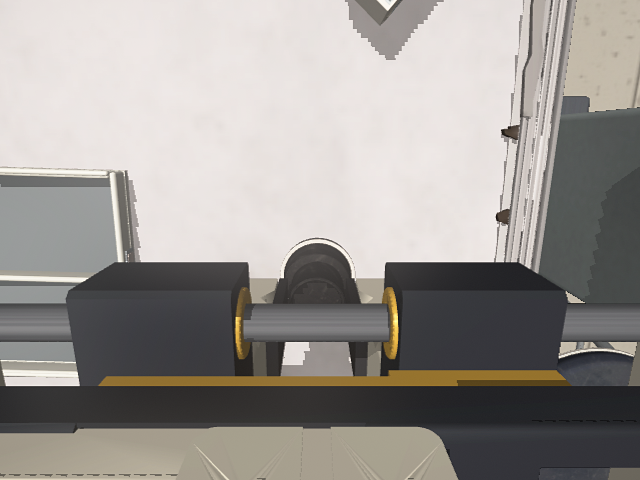

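The eyepiece is held upright, with its foot at (320,265). Moving to the +y bay of the equal tray.

{"op": "step_arm", "data": {
  "rows": [
    [[-1.2,-3.5,0],[0,0,0],-1],
    [[-1.2,-3.5,0],[0,0,0],-1],
    [[-1.2,-3.5,0],[0,0,0],-1],
    [[-1.2,-3.5,0],[0,0,0],-1],
    [[-1,-2.9,0],[0,0,0],-1]
  ]
}}

```text
time: 15.3
tool_pos: [0.618, 0.0358, 0.076]
tool_rot: [2.217, -2.225, -0.006]
contact_force: [-0.7, 0.1, 0.5]
grip_width: 0.0238
```

{"op": "step_arm", "data": {
  "rows": [
    [[0,0,0],[0,0,0],-1],
    [[0,0,0],[0,0,0],-1]
  ]
}}

```text
time: 15.5
tool_pos: [0.6201, 0.0366, 0.073]
tool_rot: [2.216, -2.222, -0.008]
contact_force: [0.0, 0.5, 0.7]
grip_width: 0.0241
```

```bash
python3 -c "
from h import *
snap('w11')";python3 plan.py 4.5 0.626,0.036,0.03,179.5
```

```text
15.5 [0.62005959 0.03660912 0.07295397] [ 0.001  0.033  0.027  0.004  0.006 -0.   ]
t 15.55 pos [0.62   0.0365 0.073 ] yaw 179.83 w 0.0239 F [ 0.9 -0.  -0.1] q [ 0.37  0.38 -0.27 -0.   -0.92 -0.37]
1 [[0.06,-0.63,4.30],[0.006,0.001,0.006]]
```

View pics/w11.png

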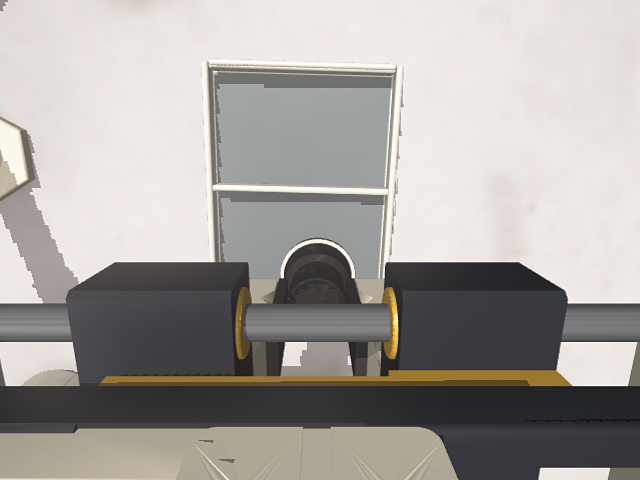

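```bash
python3 -c "
from h import *
np.set_printoptions(precision=4,suppress=True)
s=ld('w11')
print([wray(s,p,.016) for p in[(205,61),(402,67)]],[wray(s,p,.015) for p in [(212,187),(388,191),(300,189)]])
"
```

```text
[array([ 0.6808, -0.0708]), array([ 0.5728, -0.0675])] [array([ 0.6819, -0.0019]), array([0.5776, 0.0009]), array([ 0.6299, -0.0005])]
```

The divider's ends at (212,187) and (388,191) put the tray centre at (0.630,−0.0005). The +y bay centre is then about (0.630,0.034).

{"op": "step_arm", "data": {
  "rows": [
    [[0.2,-1.0,2],[0,0,0],-1],
    [[0.1,0,2],[0,0,0],-1],
    [[0,0,1],[0,0,0],-1],
    [[0,0,0],[0,0,0],-1]
  ]
}}

```text
time: 15.95
tool_pos: [0.6265, 0.0324, 0.0221]
tool_rot: [2.215, -2.223, -0.009]
contact_force: [-0.5, 0.2, 0.0]
grip_width: 0.0243
```

```bash
python3 plan.py 4.5 0.63,0.034,0.0145,179
```

```text
t 15.95 pos [0.6265 0.0324 0.0221] yaw 179.81 w 0.0243 F [-0.5  0.2  0. ] q [ 0.36  0.45 -0.3  -0.   -0.82 -0.36]
1 [[-0.16,-0.35,0.76],[0.007,0.001,0.014]]
```

{"op": "step_arm", "data": {
  "rows": [
    [[-0.2,-0.3,0.3],[0.01,0,0],-1],
    [[0,0,0.2],[0,0,0],-1],
    [[0,0,0],[0,0,0],-1]
  ]
}}

```text
time: 16.25
tool_pos: [0.6298, 0.0346, 0.0189]
tool_rot: [-2.214, 2.221, -0.005]
contact_force: [0.1, -0.2, -0.8]
grip_width: 0.0241
```

{"op": "step_arm", "data": {
  "rows": [
    [[0,0,0.2],[0,0,0],-1],
    [[0,0,0],[0,0,0],-1]
  ]
}}

```text
time: 16.45
tool_pos: [0.6304, 0.035, 0.0179]
tool_rot: [-2.213, 2.219, -0.006]
contact_force: [-0.4, -0.2, -1.1]
grip_width: 0.0237
```

{"op": "step_arm", "data": {
  "rows": [
    [[0,0,0.2],[0,0,0],-1],
    [[0,0,0],[0,0,0],-1]
  ]
}}

```text
time: 16.65
tool_pos: [0.6308, 0.0351, 0.0162]
tool_rot: [-2.213, 2.219, -0.007]
contact_force: [-0.2, -0.8, -0.4]
grip_width: 0.024
```

{"op": "step_arm", "data": {
  "rows": [
    [[0,0,0.15],[0,0,0],-1],
    [[0,0,0],[0,0,0],-1]
  ]
}}

```text
time: 16.85
tool_pos: [0.6309, 0.0351, 0.0146]
tool_rot: [-2.213, 2.219, -0.007]
contact_force: [0.7, 0.8, -1.6]
grip_width: 0.024
```

{"op": "step_arm", "data": {
  "rows": [
    [[0,0,0.15],[0,0,0],-1],
    [[0,0,0],[0,0,0],-1]
  ]
}}

```text
time: 17.05
tool_pos: [0.6314, 0.0349, 0.0142]
tool_rot: [-2.213, 2.218, -0.008]
contact_force: [0.2, -0.1, -0.6]
grip_width: 0.0239
```

{"op": "step_arm", "data": {
  "rows": [
    [[0,0,0.15],[0,0,0],-1],
    [[0,0,0],[0,0,0],-1]
  ]
}}

```text
time: 17.25
tool_pos: [0.632, 0.0349, 0.0143]
tool_rot: [-2.213, 2.216, -0.01]
contact_force: [-0.6, -0.0, -0.6]
grip_width: 0.0241
```

The height has stopped at 14.2 mm against an expected 14.4 mm, so it is standing on the floor. Releasing.

{"op": "step_arm", "data": {
  "rows": [
    [[0,0,0],[0,0,0],-0.4],
    [[0,0,0],[0,0,0],-0.1],
    [[0,0,0],[0,0,0],0.1],
    [[0,0,0],[0,0,0],0.1],
    [[0,0,0],[0,0,0],0.1]
  ]
}}

```text
time: 17.75
tool_pos: [0.6319, 0.0349, 0.0135]
tool_rot: [-2.213, 2.217, -0.01]
contact_force: [0.3, 0.4, 0.1]
grip_width: 0.0472
```

{"op": "step_arm", "data": {
  "rows": [
    [[0,0,-2],[0,0,0],0.2],
    [[0,0,-4.5],[0,0,0],0.4],
    [[0,0,-4.5],[0,0,0],0.6],
    [[-1,0,-4],[0,0,0],0.8]
  ]
}}

```text
time: 18.15
tool_pos: [0.6256, 0.0427, 0.1599]
tool_rot: [2.214, -2.222, -0.002]
contact_force: [1.3, 0.1, -0.5]
grip_width: 0.0709
```

```bash
python3 plan.py 4.8 0.56,-0.24,0.165,150 0.47,-0.31,0.15,130
```

```text
t 18.15 pos [0.6256 0.0427 0.1599] yaw 179.79 w 0.0709 F [ 1.3  0.1 -0.5] q [ 0.38  0.31 -0.16  0.   -1.11 -0.38]
1 [[4.04,0.92,-0.06],[0.001,-0.000,0.074]]
2 [[4.10,0.62,-0.06],[0.001,-0.000,0.074]]
3 [[4.13,0.31,-0.06],[0.001,-0.000,0.074]]
4 [[4.15,0.01,-0.07],[0.001,-0.000,0.074]]
5 [[4.13,-0.30,-0.07],[0.001,-0.000,0.074]]
6 [[4.10,-0.61,-0.07],[0.001,-0.000,0.074]]
7 [[4.04,-0.91,-0.07],[0.001,-0.000,0.074]]
8 [[3.52,1.43,0.50],[-0.000,0.000,0.116]]
9 [[3.66,1.01,0.50],[-0.000,0.000,0.116]]
10 [[3.76,0.58,0.50],[-0.000,0.000,0.116]]
```

```bash
python3 plan.py 4.8 0.437,-0.275,0.16,180
```

```text
t 18.15 pos [0.6256 0.0427 0.1599] yaw 179.79 w 0.0709 F [ 1.3  0.1 -0.5] q [ 0.38  0.31 -0.16  0.   -1.11 -0.38]
1 [[3.98,2.34,0.02],[0.001,-0.000,-0.000]]
2 [[3.98,2.35,0.02],[0.001,-0.000,-0.000]]
3 [[3.98,2.35,0.01],[0.001,-0.000,-0.000]]
4 [[3.98,2.35,0.01],[0.001,-0.000,-0.000]]
5 [[3.98,2.35,0.01],[0.001,-0.000,-0.000]]
6 [[3.97,2.35,0.01],[0.001,-0.000,-0.000]]
7 [[3.97,2.35,0.00],[0.001,-0.000,-0.000]]
8 [[3.97,2.36,0.00],[0.001,-0.000,-0.000]]
```

{"op": "step_arm", "data": {
  "rows": [
    [[4,2.3,0],[0,0,0],0.8],
    [[4,2.3,0],[0,0,0],0.8],
    [[4,2.3,0],[0,0,0],0.8],
    [[4,2.3,0],[0,0,0],0.8],
    [[4,2.3,0],[0,0,0],0.8]
  ]
}}

```text
time: 18.65
tool_pos: [0.5144, -0.1569, 0.1676]
tool_rot: [-2.223, 2.209, -0.013]
contact_force: [1.6, -1.1, 0.9]
grip_width: 0.0791
```

{"op": "step_arm", "data": {
  "rows": [
    [[4,2.3,0],[0,0,0],0.8],
    [[4,2.3,0],[0,0,0],0.8],
    [[3,2,0],[0,0,0],0.8],
    [[0,0,0],[0,0,0],0.8],
    [[0,0,0],[0,0,0],0.8]
  ]
}}

```text
time: 19.15
tool_pos: [0.4423, -0.2751, 0.1677]
tool_rot: [-2.216, 2.214, -0.015]
contact_force: [-0.4, 1.1, 0.2]
grip_width: 0.079
```

```bash
python3 -c "
from h import *
snap('w12')"
```

```text
19.15 [ 0.44227824 -0.27506045  0.16768968] [-0.031 -0.006 -0.007  0.    -0.005  0.017]
```

View pics/w12.png

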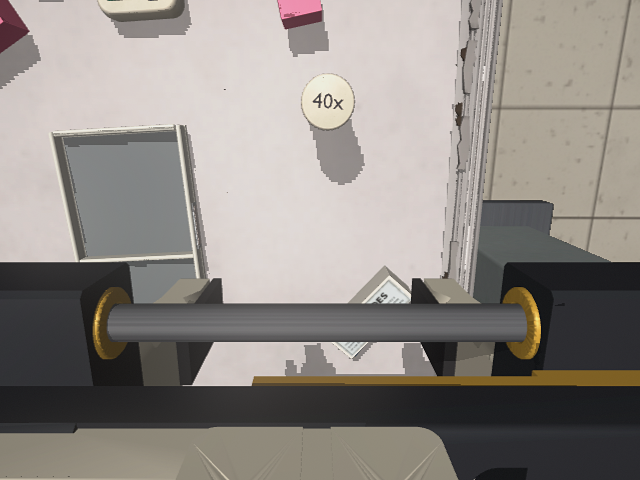

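The canister lid (40x) is centred at (328,101). The unequal tray's corners are at (53,133) and (185,126), and its divider runs from (78,260) to (197,256).

```bash
python3 -c "
from h import *
np.set_printoptions(precision=4,suppress=True)
s=ld('w12')
print(wray(s,(328,101.5),.064),[wray(s,p,.016) for p in[(53,133),(185,126)]],[wray(s,p,.015) for p in [(79,260),(197,256)]])
"; python3 plan.py 4.8 0.437,-0.363,0.11,180
```

```text
[ 0.4365 -0.3654] [array([ 0.6572, -0.3454]), array([ 0.5499, -0.3509])] [array([ 0.6522, -0.2383]), array([ 0.5484, -0.2424])]
t 19.2 pos [ 0.4424 -0.2747  0.1677] yaw -179.89 w 0.079 F [-0.6  0.1 -0.3] q [-0.18  0.13 -0.39 -0.   -1.05  0.18]
1 [[2.94,0.21,1.92],[-0.004,-0.000,0.001]]
2 [[2.94,0.20,1.92],[-0.004,-0.000,0.001]]
3 [[2.94,0.19,1.92],[-0.004,-0.000,0.001]]
```

{"op": "step_arm", "data": {
  "rows": [
    [[3,0.2,1.9],[0,0,0],0.8],
    [[3,0.2,1.9],[0,0,0],0.8],
    [[3,0.2,1.9],[0,0,0],0.8],
    [[0,0,0],[0,0,0],0.8]
  ]
}}

```text
time: 19.6
tool_pos: [0.4424, -0.3642, 0.11]
tool_rot: [-2.224, 2.202, -0.02]
contact_force: [-0.9, 0.9, 0.2]
grip_width: 0.0788
```

```bash
python3 plan.py 3.5 0.4365,-0.3645,0.014,180
```

```text
t 19.6 pos [ 0.4424 -0.3642  0.11  ] yaw -179.42 w 0.0788 F [-0.9  0.9  0.2] q [-0.35  0.26 -0.35 -0.01 -0.94  0.37]
1 [[0.00,0.25,3.20],[-0.006,-0.000,0.003]]
2 [[0.01,0.23,3.20],[-0.006,-0.000,0.003]]
3 [[0.01,0.21,3.20],[-0.006,-0.000,0.003]]
```

{"op": "step_arm", "data": {
  "rows": [
    [[0,0.8,0.5],[-0.02,0,0.01],0.8],
    [[0,0.2,2.5],[0,0,0],0.8],
    [[0,0.1,2.5],[0,0,0],0.8],
    [[0,0,2],[0,0,0],0.8],
    [[0,0,1],[0,0,0],0.8]
  ]
}}

```text
time: 20.1
tool_pos: [0.4345, -0.3607, 0.0245]
tool_rot: [2.223, -2.214, 0.001]
contact_force: [-0.2, 0.2, -0.8]
grip_width: 0.0791
```

```bash
python3 plan.py 3.5 0.4365,-0.3645,0.012,180;python3 -c "
from h import *
snap('w13')"
```

```text
t 20.1 pos [ 0.4345 -0.3607  0.0245] yaw -179.78 w 0.0791 F [-0.2  0.2 -0.8] q [-0.34  0.36 -0.45  0.01 -0.76  0.34]
1 [[0.37,-0.20,1.25],[0.003,-0.003,0.004]]
20.1 [ 0.43448932 -0.36072438  0.02451645] [ 0.021  0.119 -0.087  0.01   0.22  -0.013]
```

View pics/w13.png

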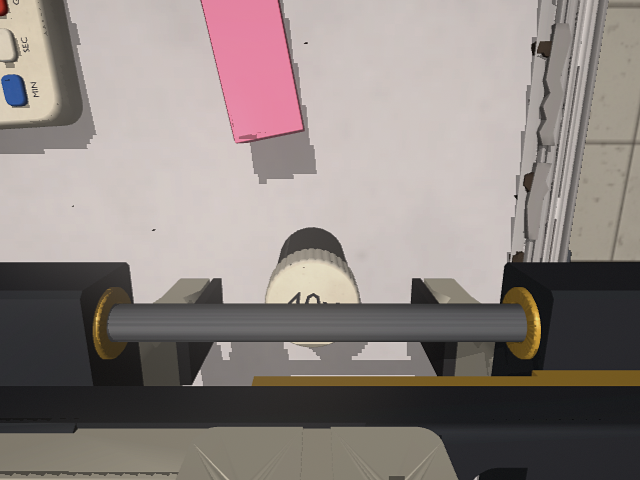

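The canister (lid centre about column 312) stands between the fingers. I'll go down another centimetre and close.

{"op": "step_arm", "data": {
  "rows": [
    [[0.4,-0.2,0.9],[0,0,0],0.7],
    [[0,0,0.1],[0,0,0],-1],
    [[0,0,0],[0,0,0],-1],
    [[0,0,0],[0,0,0],-1],
    [[0,0,0],[0,0,0],-1]
  ],
  "newtons": 20
}}

```text
time: 20.65
tool_pos: [0.4388, -0.3645, 0.0157]
tool_rot: [2.226, -2.212, 0.004]
contact_force: [0.9, 0.6, -0.5]
grip_width: 0.0475
```

{"op": "step_arm", "data": {
  "rows": [
    [[0,0,0],[0,0,0],-1],
    [[0,0,0],[0,0,0],-1],
    [[0,0,0],[0,0,0],-1],
    [[0,0,0],[0,0,0],-1]
  ]
}}

```text
time: 21.05
tool_pos: [0.4389, -0.3648, 0.0167]
tool_rot: [2.225, -2.213, 0.006]
contact_force: [0.1, -0.5, -0.7]
grip_width: 0.0353
```

```bash
python3 plan.py 3.5 0.4365,-0.3645,0.012,180
```

```text
t 21.05 pos [ 0.4389 -0.3648  0.0167] yaw -179.68 w 0.0353 F [ 0.1 -0.5 -0.7] q [-0.35  0.38 -0.45  0.01 -0.74  0.35]
1 [[-0.03,0.24,0.47],[-0.001,-0.005,0.006]]
```

{"op": "step_arm", "data": {
  "rows": [
    [[0,0,-1],[0,0,0],-1],
    [[0,0,-3.5],[0,0,0],-1],
    [[0,0,-3],[0,0,0],-1],
    [[0,0,0],[0,0,0],-1]
  ]
}}

```text
time: 21.45
tool_pos: [0.4379, -0.3642, 0.0949]
tool_rot: [2.224, -2.212, 0.002]
contact_force: [-0.5, -1.2, -1.2]
grip_width: 0.0353
```

```bash
python3 plan.py 4.6 0.54,-0.2,0.095,180 0.628,-0.034,0.095,178.5;python3 -c "
from h import *
snap('w14')"
```

```text
t 21.45 pos [ 0.4379 -0.3642  0.0949] yaw -179.68 w 0.0353 F [-0.5 -1.2 -1.2] q [-0.35  0.28 -0.37  0.01 -0.92  0.35]
1 [[-3.27,-2.06,-0.02],[0.000,-0.001,0.001]]
2 [[-3.28,-2.06,-0.02],[0.000,-0.001,0.001]]
3 [[-3.28,-2.05,-0.01],[0.000,-0.001,0.001]]
4 [[-3.28,-2.05,-0.01],[0.000,-0.001,0.001]]
5 [[-3.28,-2.04,-0.01],[0.000,-0.001,0.001]]
6 [[-3.32,-1.76,-0.00],[0.000,-0.000,0.005]]
7 [[-3.33,-1.74,-0.00],[0.000,-0.000,0.005]]
8 [[-3.34,-1.73,-0.00],[0.000,-0.000,0.005]]
9 [[-3.35,-1.71,-0.00],[0.000,-0.000,0.005]]
10 [[-3.36,-1.69,-0.00],[0.000,-0.000,0.005]]
21.45 [ 0.43793664 -0.36423447  0.09488098] [ 0.002  0.021 -0.034 -0.018  0.022  0.002]
```

View pics/w14.png

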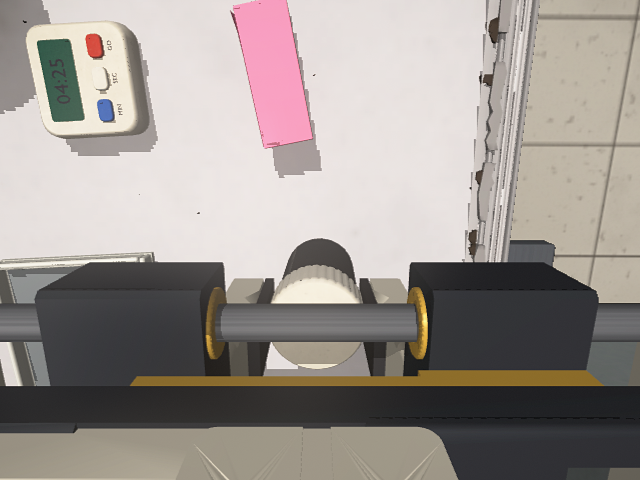

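The canister is held upright and lifted clear. On to the −y bay.

{"op": "step_arm", "data": {
  "rows": [
    [[-3.3,-2,0],[0,0,0],-1],
    [[-3.3,-2,0],[0,0,0],-1],
    [[-3.3,-2,0],[0,0,0],-1],
    [[-3.3,-2,0],[0,0,0],-1],
    [[-3.3,-2,0],[0,0,0],-1]
  ]
}}

```text
time: 22.0
tool_pos: [0.5351, -0.1961, 0.0906]
tool_rot: [2.212, -2.222, -0.006]
contact_force: [0.7, -1.0, -0.8]
grip_width: 0.0356
```

{"op": "step_arm", "data": {
  "rows": [
    [[-3.3,-1.8,0],[0,0,0],-1],
    [[-3.3,-1.8,0],[0,0,0.01],-1],
    [[-3.3,-1.7,0],[0,0,0],-1],
    [[-3,-1.7,0],[0,0,0.01],-1],
    [[-1.5,-1.5,0],[0,0,0],-1]
  ]
}}

```text
time: 22.5
tool_pos: [0.6219, -0.0444, 0.086]
tool_rot: [2.188, -2.24, -0.013]
contact_force: [-0.4, -0.4, -1.1]
grip_width: 0.0353
```

{"op": "step_arm", "data": {
  "rows": [
    [[0,0,0],[0,0,0],-1]
  ]
}}

```text
time: 22.6
tool_pos: [0.6231, -0.0422, 0.085]
tool_rot: [2.19, -2.236, -0.013]
contact_force: [0.1, -0.1, -0.4]
grip_width: 0.0351
```

```bash
python3 plan.py 4.6 0.628,-0.034,0.04,178.5;python3 -c "
from h import *
snap('w15')"
```

```text
t 22.6 pos [ 0.6231 -0.0422  0.085 ] yaw 178.8 w 0.0351 F [ 0.1 -0.1 -0.4] q [ 0.24  0.38 -0.24 -0.   -0.96 -0.26]
1 [[-0.84,-0.53,4.49],[0.014,-0.002,0.005]]
22.6 [ 0.62311827 -0.04219018  0.08498269] [ 0.006 -0.007 -0.037 -0.012 -0.005 -0.001]
```

View pics/w15.png

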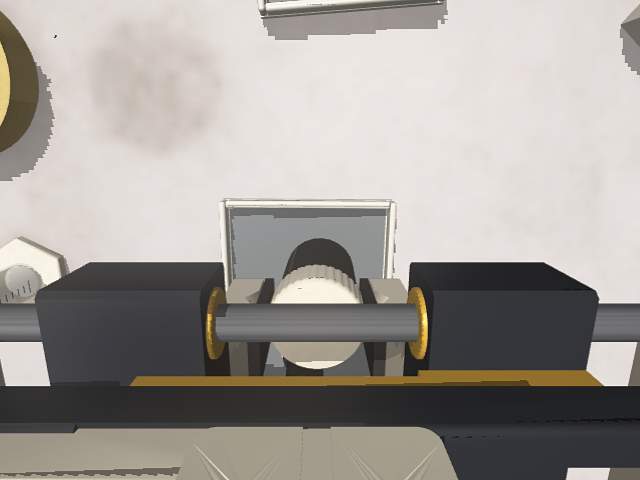

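```bash
python3 -c "
from h import *
np.set_printoptions(precision=4,suppress=True)
s=ld('w15')
print([wray(s,p,.016) for p in[(221,200),(397,202)]])
"
```

```text
[array([ 0.6815, -0.0726]), array([ 0.5716, -0.0688])]
```

{"op": "step_arm", "data": {
  "rows": [
    [[-0.8,-0.6,2],[0.01,0,0],-1],
    [[0,0,2],[0,0,0],-1],
    [[0,0,1],[0,0,0],-1],
    [[0,0,0],[0,0,0],-1]
  ]
}}

```text
time: 23.05
tool_pos: [0.6251, -0.037, 0.032]
tool_rot: [2.19, -2.242, -0.006]
contact_force: [0.1, 1.3, -0.2]
grip_width: 0.0352
```

```bash
python3 plan.py 4.6 0.628,-0.0345,0.0207,178.5
```

```text
t 23.05 pos [ 0.6251 -0.037   0.032 ] yaw 178.67 w 0.0352 F [ 0.1  1.3 -0.2] q [ 0.25  0.44 -0.3   0.   -0.84 -0.28]
1 [[-0.26,-0.30,1.13],[0.008,-0.003,0.003]]
```

{"op": "step_arm", "data": {
  "rows": [
    [[-0.25,-0.3,0.6],[0.01,0,0],-1],
    [[0,0,0.2],[0,0,0],-1],
    [[0,0,0],[0,0,0],-1]
  ]
}}

```text
time: 23.35
tool_pos: [0.6285, -0.0356, 0.0248]
tool_rot: [-2.193, 2.248, -0.008]
contact_force: [-0.4, -0.2, -1.3]
grip_width: 0.0354
```

{"op": "step_arm", "data": {
  "rows": [
    [[0,0,0.2],[0,0,0],-1],
    [[0,0,0],[0,0,0],-1]
  ]
}}

```text
time: 23.55
tool_pos: [0.629, -0.0356, 0.0236]
tool_rot: [-2.192, 2.247, -0.009]
contact_force: [-0.1, -0.6, -0.9]
grip_width: 0.0353
```

{"op": "step_arm", "data": {
  "rows": [
    [[0,0,0.2],[0,0,0],-1],
    [[0,0,0],[0,0,0],-1]
  ]
}}

```text
time: 23.75
tool_pos: [0.6295, -0.0355, 0.0221]
tool_rot: [-2.192, 2.246, -0.01]
contact_force: [-0.1, -0.3, -0.3]
grip_width: 0.0354
```

{"op": "step_arm", "data": {
  "rows": [
    [[0,0,0.15],[0,0,0],-1],
    [[0,0,0],[0,0,0],-1]
  ]
}}

```text
time: 23.95
tool_pos: [0.6296, -0.0355, 0.0206]
tool_rot: [-2.192, 2.246, -0.01]
contact_force: [0.8, 0.2, -1.0]
grip_width: 0.0351
```

{"op": "step_arm", "data": {
  "rows": [
    [[0,0,0.15],[0,0,0],-1],
    [[0,0,0],[0,0,0],-1]
  ]
}}

```text
time: 24.15
tool_pos: [0.6301, -0.0356, 0.0204]
tool_rot: [-2.192, 2.245, -0.012]
contact_force: [-1.0, 0.7, -1.7]
grip_width: 0.0352
```

{"op": "step_arm", "data": {
  "rows": [
    [[0,0,0.15],[0,0,0],-1],
    [[0,0,0],[0,0,0],-1]
  ]
}}

```text
time: 24.35
tool_pos: [0.6305, -0.0357, 0.0204]
tool_rot: [-2.193, 2.244, -0.013]
contact_force: [-0.4, 0.2, -1.0]
grip_width: 0.0357
```

Seated: the height stopped at 20.4 mm against an expected 20.7 mm. I'll release, rise and go to the carton.

{"op": "step_arm", "data": {
  "rows": [
    [[0,0,0],[0,0,0],0],
    [[0,0,0],[0,0,0],0.4],
    [[0,0,0],[0,0,0],0.4],
    [[0,0,0],[0,0,0],0.4],
    [[0,0,0],[0,0,0],0.4]
  ]
}}

```text
time: 24.85
tool_pos: [0.6307, -0.0356, 0.0198]
tool_rot: [-2.193, 2.243, -0.013]
contact_force: [0.1, -0.1, -0.0]
grip_width: 0.0606
```

{"op": "step_arm", "data": {
  "rows": [
    [[0,0,-2],[0,0,0],0.4],
    [[0,0,-4.5],[0,0,0],0.4],
    [[0,0,-4.5],[0,0,0],0.4],
    [[0,0,-3],[0,0,0],0.4]
  ]
}}

```text
time: 25.25
tool_pos: [0.6257, -0.0359, 0.1576]
tool_rot: [2.191, -2.243, 0.002]
contact_force: [0.4, -0.4, -0.9]
grip_width: 0.061
```

```bash
python3 plan.py 4.8 0.455,-0.12,0.16,139; python3 -c "
from h import *
snap('w16')"
```

```text
t 25.25 pos [ 0.6257 -0.0359  0.1576] yaw 178.63 w 0.061 F [ 0.4 -0.4 -0.9] q [ 0.26  0.31 -0.16  0.   -1.1  -0.28]
1 [[1.76,3.37,-0.03],[0.000,-0.001,0.138]]
2 [[2.21,3.10,-0.03],[0.000,-0.001,0.138]]
3 [[2.62,2.76,-0.03],[0.000,-0.001,0.138]]
4 [[2.97,2.38,-0.04],[0.000,-0.001,0.138]]
5 [[3.27,1.94,-0.04],[0.000,-0.001,0.138]]
25.25 [ 0.62566983 -0.03593218  0.15759014] [ 0.001 -0.235  0.372 -0.011 -0.633  0.001]
```

View pics/w16.png

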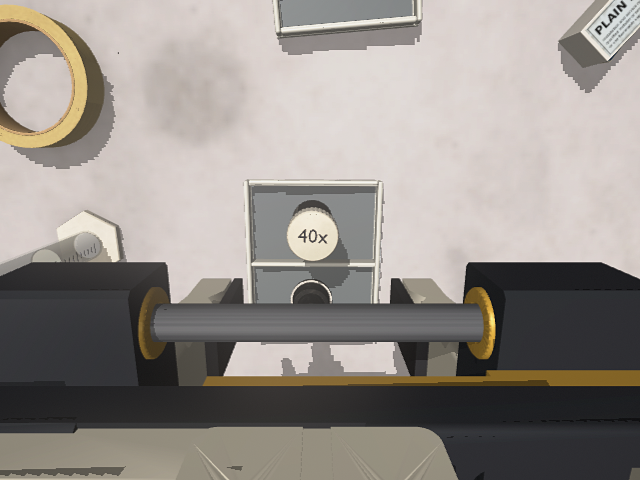

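Both stand upright in their bays, with the canister lid at (313,236) and the eyepiece at (311,293). On to the carton.

{"op": "step_arm", "data": {
  "rows": [
    [[1.8,3.4,0],[0,0,0.14],0.6],
    [[2.2,3.1,0],[0,0,0.14],0.6],
    [[2.6,2.8,0],[0,0,0.14],0.6],
    [[3,2.4,0],[0,0,0.14],0.6],
    [[2.5,1.5,0],[0,0,0.1],0.6]
  ]
}}

```text
time: 25.8
tool_pos: [0.4626, -0.1153, 0.1627]
tool_rot: [-1.316, 2.846, -0.012]
contact_force: [0.1, -0.7, 0.5]
grip_width: 0.0702
```

{"op": "step_arm", "data": {
  "rows": [
    [[0,0,0],[0,0,0],0.6],
    [[0,0,0],[0,0,0],0.6]
  ]
}}

```text
time: 26.0
tool_pos: [0.4593, -0.1165, 0.1632]
tool_rot: [-1.309, 2.847, -0.012]
contact_force: [0.9, 0.2, 0.2]
grip_width: 0.07
```

```bash
python3 -c "
from h import *
snap('w17')"
```

```text
26.0 [ 0.45934536 -0.11650873  0.16318224] [-0.007 -0.027 -0.027 -0.005 -0.003 -0.019]
```

View pics/w17.png

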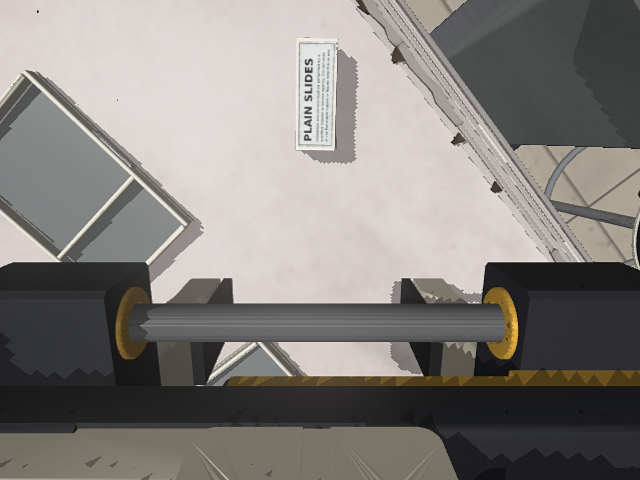

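The carton's printed top has corners at (297,39), (338,39), (335,150) and (295,151).

```bash
python3 -c "
from h import *
np.set_printoptions(precision=4,suppress=True)
s=ld('w17')
q=[wray(s,p,.028) for p in[(297,39),(338,39),(335,150),(295,151)]]
print(q,np.mean(q,0))
for i in range(4):
  d=q[(i+1)%4]-q[i];print(np.linalg.norm(d),np.degrees(np.arctan2(d[1],d[0])))
"; python3 plan.py 4.8 0.398,-0.189,0.05,139.5
```

```text
[array([ 0.3839, -0.229 ]), array([ 0.3616, -0.2098]), array([ 0.4132, -0.1516]), array([ 0.437, -0.171])] [ 0.3989 -0.1903]
0.029437474011980533 139.24312696572872
0.07775922253203289 48.45090331030118
0.030674296755629063 -39.21060835483974
0.07861318489121033 -132.43400019151122
t 26.05 pos [ 0.4594 -0.1164  0.1631] yaw 139.39 w 0.0704 F [-0.6 -0.  -0. ] q [ 0.17  0.05 -0.49  0.01 -1.03 -0.89]
1 [[2.39,0.01,2.82],[-0.002,0.001,-0.000]]
2 [[2.38,0.00,2.82],[-0.002,0.001,-0.000]]
3 [[2.38,-0.00,2.82],[-0.002,0.001,-0.000]]
4 [[2.38,-0.01,2.82],[-0.002,0.001,-0.000]]
```

{"op": "step_arm", "data": {
  "rows": [
    [[2.4,0,2.8],[0,0,0],0.6],
    [[2.4,0,2.8],[0,0,0.01],0.6],
    [[2.4,0,2.8],[0,0,0],0.6],
    [[2.3,0,1.5],[0,0,0.01],0.6],
    [[0,0,0],[0,0,0],0.6]
  ]
}}

```text
time: 26.55
tool_pos: [0.4029, -0.189, 0.0604]
tool_rot: [-1.293, 2.851, -0.013]
contact_force: [-0.1, 0.7, 0.2]
grip_width: 0.0702
```

```bash
python3 plan.py 3 0.3988,-0.19,-0.011,138.2; python3 -c "
from h import *
snap('w18')"
```

```text
t 26.55 pos [ 0.4029 -0.189   0.0604] yaw 138.78 w 0.0702 F [-0.1  0.7  0.2] q [ 0.01  0.12 -0.68  0.   -0.75 -0.73]
1 [[0.13,0.11,2.38],[-0.004,0.002,0.003]]
2 [[0.13,0.10,2.38],[-0.004,0.002,0.003]]
3 [[0.12,0.09,2.38],[-0.004,0.002,0.003]]
26.55 [ 0.40289669 -0.18895861  0.06036917] [ 0.022  0.02   0.041  0.013 -0.002 -0.008]
```

View pics/w18.png

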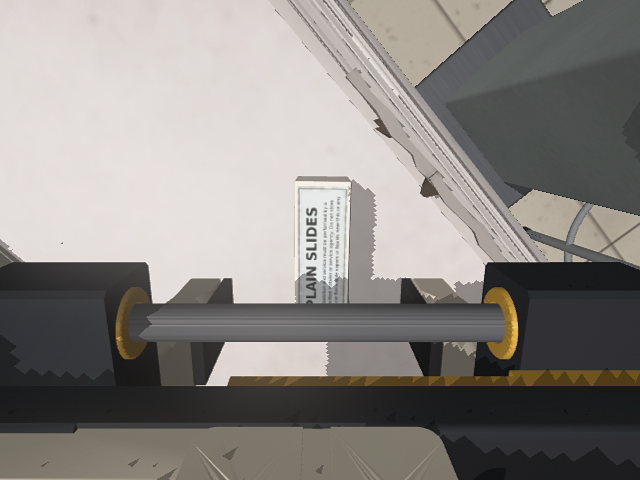

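{"op": "step_arm", "data": {
  "rows": [
    [[0.2,0.3,2.3],[-0.01,0,0.01],0.6],
    [[0.2,0.1,2.3],[0,0,0],0.6],
    [[0.1,0,1.7],[0,0,0],0.6],
    [[0,0,0.5],[0,0,0],0.6],
    [[0,0,0],[0,0,0],0.6]
  ]
}}

```text
time: 27.1
tool_pos: [0.4089, -0.1882, -0.0063]
tool_rot: [-1.289, 2.849, -0.007]
contact_force: [0.3, -0.3, 1.0]
grip_width: 0.0698
```

```bash
python3 plan.py 3 0.3988,-0.19,-0.011,138.2
```

```text
t 27.1 pos [ 0.4089 -0.1882 -0.0063] yaw 138.67 w 0.0698 F [ 0.3 -0.3  1. ] q [ 0.01  0.25 -0.74 -0.   -0.57 -0.73]
1 [[0.80,0.65,0.46],[-0.010,0.011,0.008]]
```

{"op": "step_arm", "data": {
  "rows": [
    [[0.8,0.65,0.3],[-0.01,0.01,0.01],0.6],
    [[0,0,0.2],[0,0,0],0.6],
    [[0,0,0],[0,0,0],0.6]
  ]
}}

```text
time: 27.4
tool_pos: [0.4006, -0.1896, -0.0098]
tool_rot: [-1.281, 2.865, -0.001]
contact_force: [0.8, 0.8, -0.3]
grip_width: 0.0699
```

```bash
python3 plan.py 3 0.3988,-0.19,-0.011,138.2
```

```text
t 27.4 pos [ 0.4006 -0.1896 -0.0098] yaw 138.16 w 0.0699 F [ 0.8  0.8 -0.3] q [ 0.    0.25 -0.75 -0.   -0.57 -0.73]
1 [[0.15,0.11,0.12],[-0.002,0.003,-0.001]]
```

{"op": "step_arm", "data": {
  "rows": [
    [[0.1,0.1,0.1],[0,0,0],-1],
    [[0,0,0],[0,0,0],-1],
    [[0,0,0],[0,0,0],-1],
    [[0,0,0],[0,0,0],-1],
    [[0,0,0],[0,0,0],-1]
  ],
  "newtons": 20
}}

```text
time: 27.9
tool_pos: [0.4001, -0.1898, -0.0095]
tool_rot: [-1.279, 2.863, -0.004]
contact_force: [0.3, -1.1, -0.1]
grip_width: 0.0357
```

{"op": "step_arm", "data": {
  "rows": [
    [[0,0,0],[0,0,0],-1],
    [[0,0,0],[0,0,0],-1],
    [[0,0,0],[0,0,0],-1],
    [[0,0,0],[0,0,0],-1]
  ]
}}

```text
time: 28.3
tool_pos: [0.4001, -0.1898, -0.0095]
tool_rot: [-1.279, 2.863, -0.004]
contact_force: [-0.6, 0.0, 1.2]
grip_width: 0.0297
```

{"op": "step_arm", "data": {
  "rows": [
    [[0,0,-1],[0,0,0],-1],
    [[0,0,-3],[0,0,0],-1],
    [[0,0,-3],[0,0,0],-1],
    [[0,0,0],[0,0,0],-1]
  ]
}}

```text
time: 28.7
tool_pos: [0.3986, -0.19, 0.0638]
tool_rot: [-1.281, 2.866, -0.002]
contact_force: [1.9, -0.6, -0.6]
grip_width: 0.03
```

```bash
python3 plan.py 4.4 0.602,-0.292,0.07,182.6
```

```text
t 28.7 pos [ 0.3986 -0.19    0.0638] yaw 138.18 w 0.03 F [ 1.9 -0.6 -0.6] q [ 0.    0.12 -0.68 -0.   -0.77 -0.73]
1 [[-0.99,-3.66,-0.09],[-0.000,0.000,-0.129]]
2 [[-0.51,-3.76,-0.10],[-0.000,0.000,-0.129]]
3 [[-0.03,-3.79,-0.10],[-0.000,0.000,-0.129]]
4 [[0.46,-3.76,-0.10],[-0.000,0.000,-0.129]]
5 [[0.94,-3.67,-0.10],[-0.000,0.000,-0.129]]
6 [[1.41,-3.52,-0.10],[-0.000,0.000,-0.129]]
```

{"op": "step_arm", "data": {
  "rows": [
    [[-1,-3.7,0],[0,0,-0.13],-1],
    [[-0.5,-3.8,0],[0,0,-0.13],-1],
    [[0,-3.8,0],[0,0,-0.13],-1],
    [[0.5,-3.8,0],[0,0,-0.13],-1],
    [[0.9,-3.7,0],[0,0,-0.13],-1]
  ]
}}

```text
time: 29.2
tool_pos: [0.5711, -0.2757, 0.068]
tool_rot: [-2.153, 2.28, -0.005]
contact_force: [0.6, 0.4, -0.2]
grip_width: 0.0302
```

```bash
python3 plan.py 4.4 0.602,-0.292,0.065,182.6
```

```text
t 29.2 pos [ 0.5711 -0.2757  0.068 ] yaw 176.73 w 0.0302 F [ 0.6  0.4 -0.2] q [-0.14  0.4  -0.25 -0.   -0.91  0.09]
1 [[1.45,-3.17,0.32],[-0.006,0.002,-0.103]]
```

{"op": "step_arm", "data": {
  "rows": [
    [[1.4,-2.9,0],[0,0,-0.1],-1],
    [[0,0,0],[0,0,0],-1],
    [[0,0,0],[0,0,0],-1]
  ]
}}

```text
time: 29.5
tool_pos: [0.6032, -0.294, 0.0662]
tool_rot: [-2.274, 2.162, -0.004]
contact_force: [0.3, 0.5, -0.5]
grip_width: 0.0298
```

```bash
python3 plan.py 4.4 0.602,-0.292,0.03,182.6;python3 -c "
from h import *
snap('w19')"
```

```text
t 29.5 pos [ 0.6032 -0.294   0.0662] yaw -177.12 w 0.0298 F [ 0.3  0.5 -0.5] q [-0.16  0.46 -0.17 -0.   -0.94  0.22]
1 [[-0.20,0.12,3.62],[-0.004,0.001,0.005]]
29.5 [ 0.6031812  -0.29399469  0.06624506] [-0.009  0.029  0.032  0.006 -0.003  0.029]
```

View pics/w19.png

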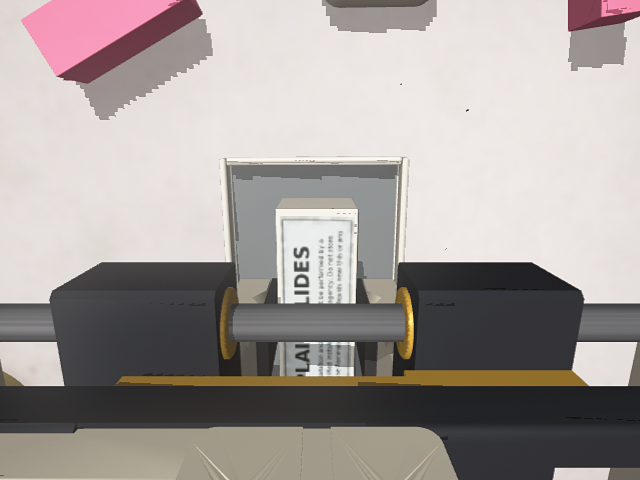

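```bash
python3 -c "
from h import *
np.set_printoptions(precision=4,suppress=True)
s=ld('w19')
q=[wray(s,p,.016) for p in[(221,158),(408,158)]];print(q,np.mean(q,0))
# carton top far end corners at z
for z in (.104,):print([wray(s,p,z) for p in[(276,209),(357,209)]])
"
```

```text
[array([ 0.6604, -0.3467]), array([ 0.5552, -0.352 ])] [ 0.6078 -0.3494]
[array([ 0.6201, -0.3349]), array([ 0.591 , -0.3363])]
```

The carton is held flat and square to the tray, between walls at columns 221 and 408. The bay centre computes to (0.603,−0.293). Lowering.

{"op": "step_arm", "data": {
  "rows": [
    [[-0.2,0,2.5],[0,0,0],-1],
    [[-0.1,-0.1,2],[0,0,0],-1],
    [[0,-0.1,1],[0,0,0],-1],
    [[0,0,0],[0,0,0],-1]
  ]
}}

```text
time: 29.95
tool_pos: [0.6029, -0.2893, 0.0119]
tool_rot: [-2.271, 2.164, -0.005]
contact_force: [-0.5, 0.1, 0.0]
grip_width: 0.0298
```

```bash
python3 plan.py 4.4 0.603,-0.291,-0.0055,182.6
```

```text
t 29.95 pos [ 0.6029 -0.2893  0.0119] yaw -177.25 w 0.0298 F [-0.5  0.1  0. ] q [-0.16  0.51 -0.22 -0.   -0.83  0.21]
1 [[0.17,0.01,1.74],[-0.006,0.001,0.003]]
```

{"op": "step_arm", "data": {
  "rows": [
    [[0.2,0,0.8],[0,0,0],-1],
    [[0,0,0.5],[0,0,0],-1],
    [[0,0,0],[0,0,0],-1]
  ]
}}

```text
time: 30.25
tool_pos: [0.6036, -0.2914, 0.0003]
tool_rot: [-2.27, 2.163, -0.009]
contact_force: [-0.2, -0.2, -0.4]
grip_width: 0.0299
```

{"op": "step_arm", "data": {
  "rows": [
    [[0,0,0.2],[0,0,0],-1],
    [[0,0,0],[0,0,0],-1]
  ]
}}

```text
time: 30.45
tool_pos: [0.6041, -0.2916, -0.0011]
tool_rot: [-2.269, 2.163, -0.01]
contact_force: [-0.1, 0.5, 0.1]
grip_width: 0.0296
```

{"op": "step_arm", "data": {
  "rows": [
    [[0,0,0.2],[0,0,0],-1],
    [[0,0,0],[0,0,0],-1]
  ]
}}

```text
time: 30.65
tool_pos: [0.6045, -0.2917, -0.0026]
tool_rot: [-2.269, 2.163, -0.011]
contact_force: [0.2, 0.1, 0.0]
grip_width: 0.0298
```

```bash
python3 plan.py 4.4 0.603,-0.291,-0.0055,182.6
```

```text
t 30.65 pos [ 0.6045 -0.2917 -0.0026] yaw -177.25 w 0.0298 F [0.2 0.1 0. ] q [-0.16  0.53 -0.23 -0.   -0.8   0.21]
1 [[-0.08,0.15,0.29],[-0.010,-0.000,0.003]]
```

{"op": "step_arm", "data": {
  "rows": [
    [[0,0,0.15],[-0.01,0,0],-1],
    [[0,0,0],[0,0,0],-1]
  ]
}}

```text
time: 30.85
tool_pos: [0.6047, -0.2918, -0.004]
tool_rot: [2.274, -2.167, 0.0]
contact_force: [0.3, -0.2, 0.5]
grip_width: 0.0299
```

{"op": "step_arm", "data": {
  "rows": [
    [[0,0,0.2],[0,0,0],-1],
    [[0,0,0],[0,0,0],-1]
  ]
}}

```text
time: 31.05
tool_pos: [0.6051, -0.292, -0.0054]
tool_rot: [2.274, -2.166, 0.001]
contact_force: [-0.1, -0.1, -0.2]
grip_width: 0.0297
```

{"op": "step_arm", "data": {
  "rows": [
    [[0,0,0.15],[0,0,0],-1],
    [[0,0,0],[0,0,0],-1]
  ]
}}

```text
time: 31.25
tool_pos: [0.6053, -0.292, -0.0051]
tool_rot: [2.275, -2.166, 0.003]
contact_force: [-0.7, -0.8, -0.4]
grip_width: 0.0298
```

Seated: the height stopped at −5.2 mm against an expected −5.5 mm. I'll open only a little, because the walls are near, and rise.

{"op": "step_arm", "data": {
  "rows": [
    [[0,0,0.1],[0,0,0],-1],
    [[0,0,0],[0,0,0],-0.1],
    [[0,0,0],[0,0,0],-0.05],
    [[0,0,0],[0,0,0],-0.05],
    [[0,0,0],[0,0,0],-0.05]
  ]
}}

```text
time: 31.75
tool_pos: [0.6054, -0.2921, -0.0064]
tool_rot: [2.275, -2.166, 0.003]
contact_force: [0.1, 0.6, 0.6]
grip_width: 0.041
```

{"op": "step_arm", "data": {
  "rows": [
    [[0,0,-2],[0,0,0],-0.05],
    [[0,0,-4.5],[0,0,0],0.1],
    [[0,0,-4.5],[0,0,0],0.4],
    [[0,0,-4],[0,0,0],0.4]
  ]
}}

```text
time: 32.15
tool_pos: [0.6004, -0.2907, 0.1389]
tool_rot: [2.268, -2.162, -0.02]
contact_force: [0.8, 0.4, 0.2]
grip_width: 0.0582
```

```bash
python3 plan.py 4.8 0.56,0.05,0.16,200 0.475,0.22,0.16,223; python3 -c "
from h import *
snap('w20')"
```

```text
t 32.15 pos [ 0.6004 -0.2907  0.1389] yaw -177.25 w 0.0582 F [0.8 0.4 0.2] q [-0.16  0.4  -0.08  0.   -1.11  0.21]
1 [[-4.28,0.30,-0.25],[0.002,0.001,-0.038]]
2 [[-4.29,0.14,-0.25],[0.002,0.001,-0.038]]
3 [[-4.29,-0.02,-0.25],[0.002,0.001,-0.038]]
4 [[-4.28,-0.18,-0.25],[0.002,0.001,-0.038]]
5 [[-4.27,-0.34,-0.26],[0.002,0.001,-0.038]]
6 [[-4.26,-0.50,-0.26],[0.002,0.001,-0.038]]
7 [[-4.24,-0.66,-0.26],[0.002,0.001,-0.038]]
8 [[-4.21,-0.82,-0.26],[0.002,0.001,-0.038]]
9 [[-4.72,0.54,-0.00],[0.000,-0.000,-0.100]]
10 [[-4.75,0.07,-0.00],[0.000,-0.000,-0.100]]
11 [[-4.73,-0.41,-0.00],[0.000,-0.000,-0.100]]
12 [[-4.67,-0.88,-0.00],[0.000,-0.000,-0.100]]
32.15 [ 0.60041231 -0.29066049  0.13893827] [ 0.001 -0.32   0.487 -0.    -0.823 -0.001]
```

View pics/w20.png

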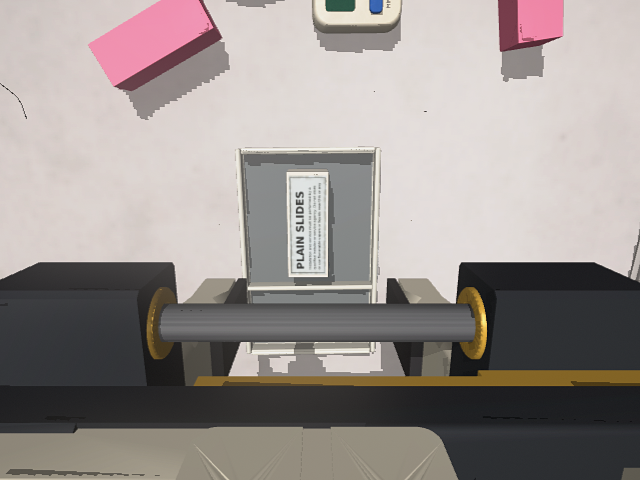

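The carton lies flat in the large bay with top corners (288,172)–(329,277), clear of the walls and the divider. The cover box is last.

```bash
python3 plan.py 4.8 0.475,0.24,0.16,135
```

```text
t 32.2 pos [ 0.604  -0.2923  0.1471] yaw -177.18 w 0.0596 F [ 3.  -1.3  7.7] q [-0.16  0.39 -0.07  0.   -1.11  0.21]
1 [[-4.48,0.86,-0.11],[0.000,-0.000,0.070]]
2 [[-4.41,1.17,-0.11],[0.000,-0.000,0.070]]
3 [[-4.32,1.47,-0.11],[0.000,-0.000,0.070]]
4 [[-4.21,1.77,-0.11],[0.000,-0.000,0.070]]
5 [[-4.08,2.05,-0.11],[0.000,-0.000,0.070]]
6 [[-3.92,2.33,-0.11],[0.000,-0.000,0.070]]
7 [[-3.75,2.60,-0.11],[0.000,-0.000,0.070]]
8 [[-3.56,2.85,-0.11],[0.000,-0.000,0.070]]
9 [[-3.35,3.09,-0.11],[0.000,-0.000,0.070]]
10 [[-3.13,3.32,-0.11],[0.000,-0.000,0.070]]
11 [[-2.89,3.53,-0.11],[0.000,-0.000,0.070]]
12 [[-2.64,3.72,-0.11],[0.000,-0.000,0.070]]
```

{"op": "step_arm", "data": {
  "rows": [
    [[-4.5,0.9,-0.1],[0,0,0.07],0.4],
    [[-4.4,1.2,-0.1],[0,0,0.07],0.4],
    [[-4.3,1.5,-0.1],[0,0,0.07],0.4],
    [[-4.2,1.8,-0.1],[0,0,0.07],0.4],
    [[-4.1,2,-0.1],[0,0,0.07],0.4]
  ]
}}

```text
time: 32.7
tool_pos: [0.5518, -0.0691, 0.1537]
tool_rot: [1.837, -2.548, 0.006]
contact_force: [0.6, 0.6, 0.1]
grip_width: 0.0615
```

{"op": "step_arm", "data": {
  "rows": [
    [[-3.9,2.3,-0.1],[0,0,0.07],0.4],
    [[-3.7,2.6,-0.1],[0,0,0.07],0.4],
    [[-3.6,2.8,-0.1],[0,0,0.07],0.4],
    [[-3.3,3.1,-0.1],[0,0,0.07],0.4],
    [[-3.1,3.3,-0.1],[0,0,0.07],0.4]
  ]
}}

```text
time: 33.2
tool_pos: [0.5015, 0.1613, 0.158]
tool_rot: [-1.342, 2.837, -0.005]
contact_force: [0.8, 0.2, 0.2]
grip_width: 0.061
```

```bash
python3 plan.py 4.8 0.475,0.24,0.15,135
```

```text
t 33.2 pos [0.5015 0.1613 0.158 ] yaw 140.65 w 0.061 F [0.8 0.2 0.2] q [ 0.69  0.15 -0.38  0.   -1.04 -1.38]
1 [[-2.20,3.52,0.39],[-0.002,0.001,0.049]]
2 [[-2.03,3.62,0.39],[-0.002,0.001,0.049]]
```

{"op": "step_arm", "data": {
  "rows": [
    [[-2.2,3.5,0.4],[0,0,0.05],0.4],
    [[-2,3,0.4],[0,0,0.05],0.4],
    [[0,0,0],[0,0,0],0.4],
    [[0,0,0],[0,0,0],0.4]
  ]
}}

```text
time: 33.6
tool_pos: [0.4772, 0.2441, 0.1493]
tool_rot: [-1.198, 2.898, -0.003]
contact_force: [0.8, 0.2, -0.1]
grip_width: 0.0614
```

```bash
python3 -c "
from h import *
snap('w21')
crop('x','pics/w21.png',250,40,160,140,5,'pics/w21c.png')"
```

```text
33.6 [0.4771648  0.24414269 0.14933062] [ 0.03   0.008  0.003 -0.002  0.01  -0.029]
```

View pics/w21.png

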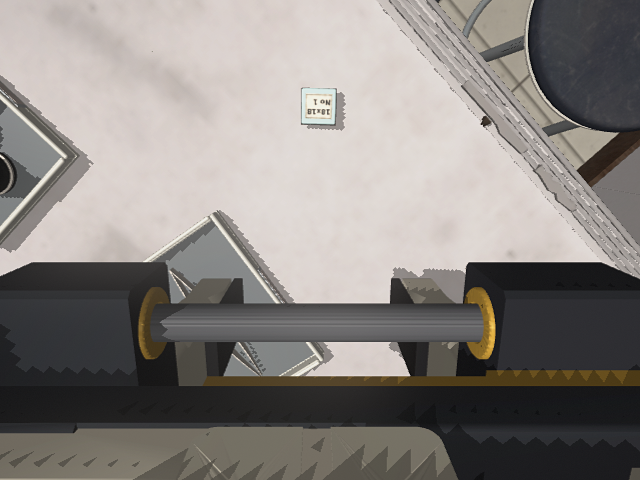

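View pics/w21c.png

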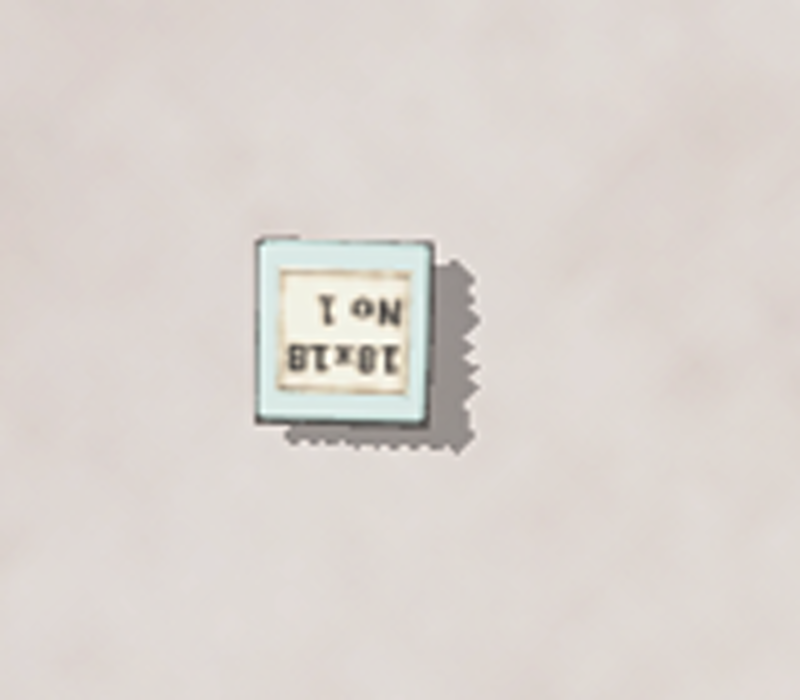

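```bash
python3 -c "
from h import *
np.set_printoptions(precision=4,suppress=True)
s=ld('w21')
q=[wray(s,((u+.5)/5-.5+250,(v+.5)/5-.5+40),.014) for u,v in[(258,238),(433,241),(428,422),(258,422)]]
print(q,np.mean(q,0))
for i in range(4):
  d=q[(i+1)%4]-q[i];print(np.linalg.norm(d),np.degrees(np.arctan2(d[1],d[0])))
"; python3 plan.py 4.8 0.413,0.183,0.05,134.5
```

```text
[array([0.4139, 0.1634]), array([0.3959, 0.1821]), array([0.4144, 0.1999]), array([0.4325, 0.1817])] [0.4142 0.1818]
0.02585299300146935 133.96149347544045
0.02569402152232244 43.93896337535803
0.025658090166923938 -45.094492933778255
0.026117425507793005 -135.62545474489167
t 33.65 pos [0.4774 0.2439 0.1493] yaw 134.89 w 0.0616 F [-0.2  0.4 -0.1] q [ 0.84  0.17 -0.38  0.   -1.02 -1.63]
1 [[2.97,0.09,3.30],[-0.001,0.001,0.002]]
2 [[2.96,0.08,3.30],[-0.001,0.001,0.002]]
3 [[2.96,0.07,3.31],[-0.001,0.001,0.002]]
```

The cover box is at (0.4135,0.182), turned 134°. Approaching.

{"op": "step_arm", "data": {
  "rows": [
    [[3,0.1,3.2],[0,0,0],0.3],
    [[3,0.1,3.2],[0,0,0.01],0.3],
    [[2.9,0.1,2.5],[0,0,0],0.3],
    [[0,0,0],[0,0,0],0.3]
  ]
}}

```text
time: 34.05
tool_pos: [0.4121, 0.1783, 0.0574]
tool_rot: [-1.176, 2.905, -0.002]
contact_force: [-1.0, 0.5, 0.6]
grip_width: 0.057
```

```bash
python3 plan.py 3 0.4135,0.182,0.015,134.3
```

```text
t 34.05 pos [0.4121 0.1783 0.0574] yaw 134.09 w 0.057 F [-1.   0.5  0.6] q [ 0.85  0.14 -0.68  0.01 -0.75 -1.66]
1 [[-0.16,0.09,2.12],[-0.002,0.003,-0.002]]
2 [[-0.17,0.09,2.12],[-0.002,0.003,-0.002]]
```

{"op": "step_arm", "data": {
  "rows": [
    [[-0.2,0.2,2.5],[0,0,0],0.3],
    [[-0.1,0.1,2],[0,0.01,0],0.3],
    [[0,0,1],[0,0,0],0.3],
    [[0,0,0],[0,0,0],0.3]
  ]
}}

```text
time: 34.45
tool_pos: [0.415, 0.1801, 0.0026]
tool_rot: [-1.173, 2.912, -0.006]
contact_force: [-0.2, 0.0, 0.3]
grip_width: 0.0568
```

```bash
python3 plan.py 3 0.4135,0.182,-0.017,134.3; python3 -c "
from h import *
snap('w22')"
```

```text
t 34.45 pos [0.415  0.1801 0.0026] yaw 133.88 w 0.0568 F [-0.2  0.   0.3] q [ 0.85  0.24 -0.72  0.01 -0.61 -1.66]
1 [[-0.02,0.25,1.96],[-0.005,0.000,-0.007]]
34.45 [0.41501321 0.18007121 0.00256879] [-0.014 -0.009  0.021  0.009 -0.017  0.005]
```

View pics/w22.png

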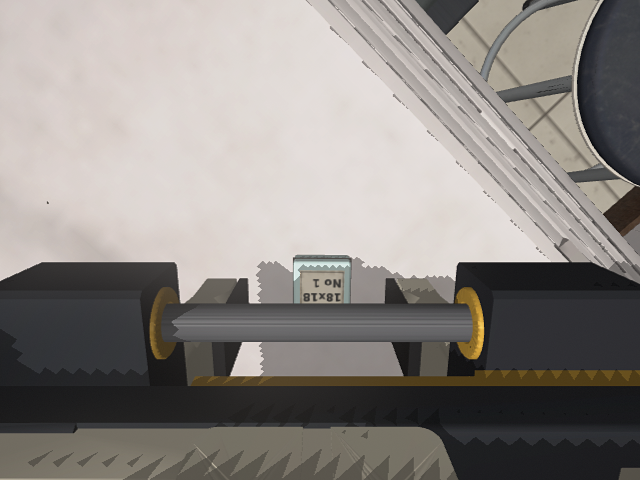

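{"op": "step_arm", "data": {
  "rows": [
    [[0,0.25,1],[-0.01,0,0],0.2],
    [[0,0,0.6],[0,0,0],0.2],
    [[0,0,0.2],[0,0,0],0.2]
  ]
}}

```text
time: 34.8
tool_pos: [0.4153, 0.1835, -0.014]
tool_rot: [-1.173, 2.911, 0.013]
contact_force: [-0.3, 0.5, -0.3]
grip_width: 0.0527
```

```bash
python3 plan.py 3 0.4135,0.182,-0.017,134.3
```

```text
t 34.8 pos [ 0.4153  0.1835 -0.014 ] yaw 133.88 w 0.0527 F [-0.3  0.5 -0.3] q [ 0.85  0.27 -0.73 -0.01 -0.56 -1.64]
1 [[0.24,0.01,0.30],[0.006,0.006,-0.007]]
```

{"op": "step_arm", "data": {
  "rows": [
    [[0.2,0,0.25],[0.01,0,0],0.1],
    [[0,0,0],[0,0,0],-1],
    [[0,0,0],[0,0,0],-1],
    [[0,0,0],[0,0,0],-1],
    [[0,0,0],[0,0,0],-1]
  ],
  "newtons": 15
}}

```text
time: 35.3
tool_pos: [0.4138, 0.1824, -0.0163]
tool_rot: [-1.172, 2.906, -0.003]
contact_force: [0.2, -0.0, 0.3]
grip_width: 0.0257
```

{"op": "step_arm", "data": {
  "rows": [
    [[0,0,0],[0,0,0],-1],
    [[0,0,0],[0,0,0],-1],
    [[0,0,0],[0,0,0],-1]
  ]
}}

```text
time: 35.6
tool_pos: [0.4139, 0.1827, -0.016]
tool_rot: [-1.172, 2.906, -0.002]
contact_force: [0.7, -0.7, 0.8]
grip_width: 0.0258
```

{"op": "step_arm", "data": {
  "rows": [
    [[0,0,-1],[0,0,0],-1],
    [[0,0,-3.5],[0,0,0],-1],
    [[0,0,-4],[0,0,0],-1],
    [[0,0,-2.5],[0,0,0],-1]
  ]
}}

```text
time: 36.0
tool_pos: [0.4108, 0.1799, 0.096]
tool_rot: [1.174, -2.914, 0.009]
contact_force: [0.4, 1.6, 0.0]
grip_width: 0.0257
```

```bash
python3 plan.py 4.6 0.60,-0.21,0.1,182.6; python3 -c "
from h import *
snap('w23')"
```

```text
t 36.0 pos [0.4108 0.1799 0.096 ] yaw 133.91 w 0.0257 F [0.4 1.6 0. ] q [ 0.86  0.09 -0.62  0.01 -0.86 -1.67]
1 [[1.34,-4.12,-0.02],[-0.000,-0.000,-0.085]]
2 [[1.69,-3.99,-0.02],[-0.000,-0.000,-0.085]]
3 [[2.02,-3.83,-0.02],[-0.000,-0.000,-0.085]]
4 [[2.34,-3.65,-0.02],[-0.000,-0.000,-0.085]]
5 [[2.64,-3.44,-0.03],[-0.000,-0.000,-0.085]]
6 [[2.92,-3.20,-0.03],[-0.000,-0.000,-0.085]]
7 [[3.18,-2.94,-0.03],[-0.000,-0.000,-0.085]]
8 [[3.42,-2.66,-0.03],[-0.000,-0.000,-0.085]]
9 [[3.63,-2.36,-0.04],[-0.000,-0.000,-0.085]]
10 [[3.82,-2.04,-0.04],[-0.000,-0.000,-0.085]]
36.0 [0.41083752 0.17989746 0.0959518 ] [ 0.004 -0.348  0.316 -0.012 -0.689  0.002]
```

View pics/w23.png

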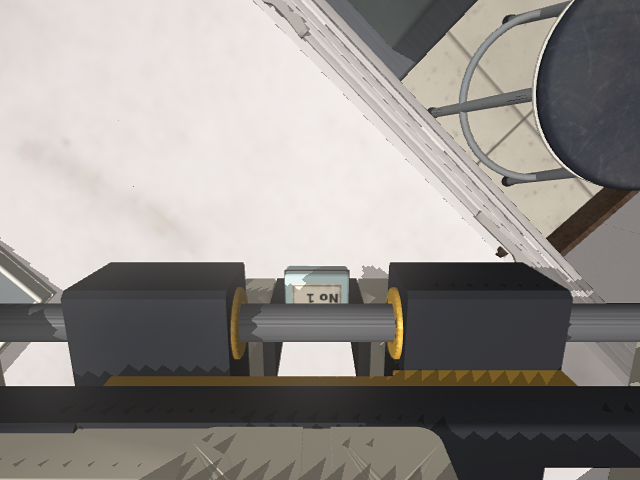

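The cover box is held at (317,285). Carrying it to the small bay.

{"op": "step_arm", "data": {
  "rows": [
    [[1.3,-4.1,0],[0,0,-0.085],-1],
    [[1.7,-4,0],[0,0,-0.085],-1],
    [[2,-3.8,0],[0,0,-0.085],-1],
    [[2.3,-3.7,0],[0,0,-0.085],-1],
    [[2.6,-3.4,0],[0,0,-0.085],-1]
  ]
}}

```text
time: 36.55
tool_pos: [0.5132, -0.0116, 0.1076]
tool_rot: [-1.787, 2.563, -0.008]
contact_force: [0.7, 1.1, 0.4]
grip_width: 0.0257
```

```bash
python3 plan.py 4.6 0.60,-0.21,0.09,182.6
```

```text
t 36.55 pos [ 0.5132 -0.0116  0.1076] yaw 159.78 w 0.0257 F [0.7 1.1 0.4] q [ 0.36  0.17 -0.49  0.   -0.9  -0.71]
1 [[3.13,-2.99,0.36],[-0.003,0.002,-0.080]]
2 [[3.36,-2.74,0.35],[-0.003,0.002,-0.080]]
3 [[3.56,-2.46,0.35],[-0.003,0.002,-0.080]]
4 [[3.75,-2.17,0.35],[-0.003,0.002,-0.080]]
5 [[3.91,-1.87,0.35],[-0.003,0.002,-0.080]]
```

{"op": "step_arm", "data": {
  "rows": [
    [[3.1,-3,0.3],[0,0,-0.08],-1],
    [[3.4,-2.7,0.3],[0,0,-0.08],-1],
    [[3.6,-2.5,0.3],[0,0,-0.08],-1],
    [[3.8,-2.2,0.3],[0,0,-0.08],-1],
    [[3,-1.4,0.3],[0,0,-0.07],-1]
  ]
}}

```text
time: 37.05
tool_pos: [0.6005, -0.2111, 0.0961]
tool_rot: [-2.267, 2.148, -0.017]
contact_force: [1.4, 0.5, -0.2]
grip_width: 0.0252
```

{"op": "step_arm", "data": {
  "rows": [
    [[0,0,0],[0,0,0],-1],
    [[0,0,0],[0,0,0],-1]
  ]
}}

```text
time: 37.25
tool_pos: [0.6007, -0.2156, 0.0953]
tool_rot: [-2.265, 2.152, -0.016]
contact_force: [-0.2, -0.3, -0.9]
grip_width: 0.0257
```

```bash
python3 plan.py 4.6 0.60,-0.21,0.04,182.6; python3 -c "
from h import *
snap('w24')"
```

```text
t 37.25 pos [ 0.6007 -0.2156  0.0953] yaw -177.08 w 0.0257 F [-0.2 -0.3 -0.9] q [-0.04  0.37 -0.22 -0.01 -0.95  0.1 ]
1 [[-0.27,0.07,2.76],[-0.010,0.002,0.003]]
2 [[-0.28,0.05,2.76],[-0.010,0.002,0.003]]
37.25 [ 0.60066623 -0.21564825  0.09528876] [-0.025  0.017  0.021  0.003 -0.006  0.03 ]
```

View pics/w24.png

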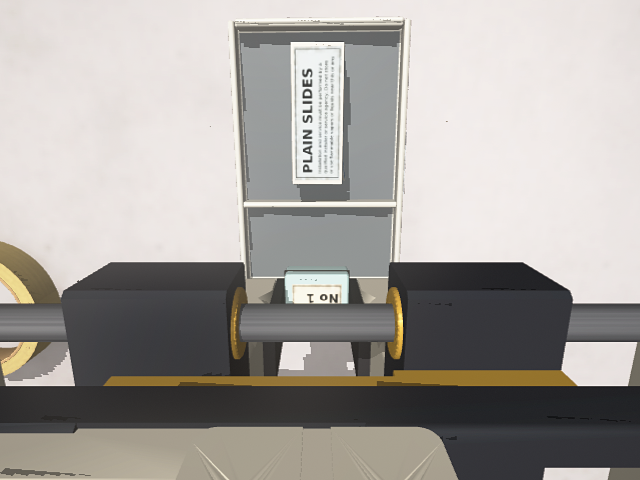

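```bash
python3 -c "
from h import *
np.set_printoptions(precision=4,suppress=True)
s=ld('w24')
q=[wray(s,p,.015) for p in[(244,204),(396,204),(320,204)]];print(q)
"
```

```text
[array([ 0.6515, -0.2373]), array([ 0.5522, -0.2426]), array([ 0.6016, -0.24  ])]
```

The divider's middle is at (0.602,−0.240), so the small bay's centre is at about (0.6005,−0.212). Lowering.

{"op": "step_arm", "data": {
  "rows": [
    [[-0.3,0,3],[-0.02,0,0],-1],
    [[0,0,3],[0,0,0],-1],
    [[0,0,2],[0,0,0],-1],
    [[0,0,0],[0,0,0],-1]
  ]
}}

```text
time: 37.7
tool_pos: [0.6016, -0.2081, 0.0169]
tool_rot: [-2.276, 2.158, 0.001]
contact_force: [-0.5, 0.7, -0.1]
grip_width: 0.0257
```

```bash
python3 plan.py 4.6 0.6005,-0.212,-0.012,182.6
```

```text
t 37.7 pos [ 0.6016 -0.2081  0.0169] yaw -176.93 w 0.0257 F [-0.5  0.7 -0.1] q [-0.03  0.46 -0.29 -0.01 -0.81  0.09]
1 [[0.40,0.14,2.89],[-0.003,0.004,0.008]]
```

{"op": "step_arm", "data": {
  "rows": [
    [[0.4,0.1,1],[0,0,0.01],-1],
    [[0,0,1],[0,0,0],-1],
    [[0,0,0.3],[0,0,0],-1],
    [[0,0,0],[0,0,0],-1]
  ]
}}

```text
time: 38.1
tool_pos: [0.6026, -0.2106, -0.004]
tool_rot: [-2.265, 2.166, -0.004]
contact_force: [-0.1, 0.9, -0.5]
grip_width: 0.0256
```

```bash
python3 plan.py 4.6 0.6005,-0.212,-0.012,182.6
```

```text
t 38.1 pos [ 0.6026 -0.2106 -0.004 ] yaw -177.42 w 0.0256 F [-0.1  0.9 -0.5] q [-0.03  0.49 -0.31 -0.01 -0.77  0.08]
1 [[0.13,0.22,0.80],[-0.007,0.003,-0.000]]
```

{"op": "step_arm", "data": {
  "rows": [
    [[0.1,0.2,0.4],[-0.01,0,0],-1],
    [[0,0,0.2],[0,0,0],-1],
    [[0,0,0],[0,0,0],-1]
  ]
}}

```text
time: 38.4
tool_pos: [0.6014, -0.212, -0.0091]
tool_rot: [-2.27, 2.17, 0.005]
contact_force: [-0.5, 1.2, -0.8]
grip_width: 0.0256
```

{"op": "step_arm", "data": {
  "rows": [
    [[0,0,0.2],[0,0,0],-1],
    [[0,0,0],[0,0,0],-1]
  ]
}}

```text
time: 38.6
tool_pos: [0.6016, -0.2121, -0.011]
tool_rot: [-2.27, 2.17, 0.004]
contact_force: [0.4, 0.1, -0.3]
grip_width: 0.0256
```

{"op": "step_arm", "data": {
  "rows": [
    [[0,0,0.2],[0,0,0],-1],
    [[0,0,0],[0,0,0],-1]
  ]
}}

```text
time: 38.8
tool_pos: [0.6021, -0.2123, -0.0124]
tool_rot: [-2.27, 2.169, 0.003]
contact_force: [-0.5, -0.6, -0.0]
grip_width: 0.0254
```

{"op": "step_arm", "data": {
  "rows": [
    [[0,0,0.15],[0,0,0],-1],
    [[0,0,0],[0,0,0],-1]
  ]
}}

```text
time: 39.0
tool_pos: [0.6024, -0.2124, -0.0122]
tool_rot: [-2.27, 2.168, 0.001]
contact_force: [1.1, 0.4, -0.1]
grip_width: 0.0257
```

{"op": "step_arm", "data": {
  "rows": [
    [[0,0,0.15],[0,0,0],-1],
    [[0,0,0],[0,0,0],-1]
  ]
}}

```text
time: 39.2
tool_pos: [0.6028, -0.2124, -0.0123]
tool_rot: [-2.271, 2.167, -0.001]
contact_force: [0.3, -0.1, -0.3]
grip_width: 0.0257
```

Seated at −12.3 mm against an expected −12 mm. I'll open a little and rise.

{"op": "step_arm", "data": {
  "rows": [
    [[0,0,0],[0,0,0],-0.2],
    [[0,0,0],[0,0,0],-0.15],
    [[0,0,0],[0,0,0],-0.15],
    [[0,0,0],[0,0,0],-0.15]
  ]
}}

```text
time: 39.6
tool_pos: [0.6025, -0.2124, -0.0134]
tool_rot: [-2.271, 2.168, 0.0]
contact_force: [0.4, 0.4, -0.4]
grip_width: 0.0373
```

{"op": "step_arm", "data": {
  "rows": [
    [[0,0,-2],[0,0,0],-0.15],
    [[0,0,-4.5],[0,0,0],0],
    [[0,0,-4.5],[0,0,0],0.4],
    [[-3,0,-3.5],[0,0,0],0.4],
    [[-3,0,-2],[0,0,0],0.4]
  ]
}}

```text
time: 40.1
tool_pos: [0.5964, -0.1542, 0.1512]
tool_rot: [2.262, -2.172, -0.015]
contact_force: [1.2, -0.5, 0.1]
grip_width: 0.0593
```

```bash
python3 -c "
from h import *
snap('w25')
t=cams.grab_frame('top')[:,:,::-1];cv2.imwrite('pics/t25.png',t)
t=cams.grab_frame('side')[:,:,::-1];cv2.imwrite('pics/s25.png',t)
"
```

```text
40.1 [ 0.59635646 -0.15415804  0.15123602] [ 0.493 -0.301  0.048 -0.009 -0.359 -0.507]
```

View pics/w25.png

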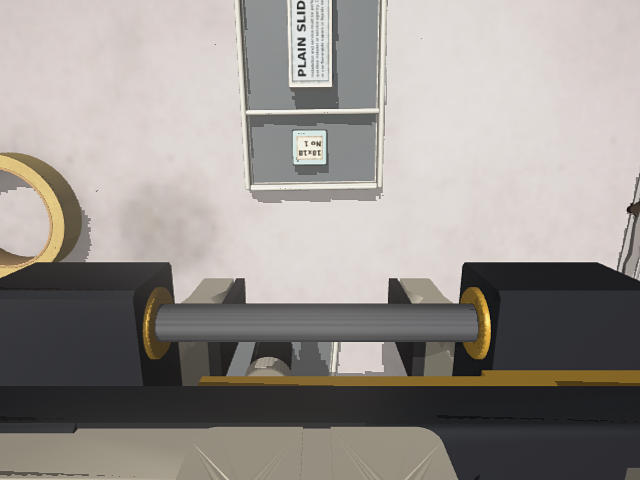

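View pics/t25.png

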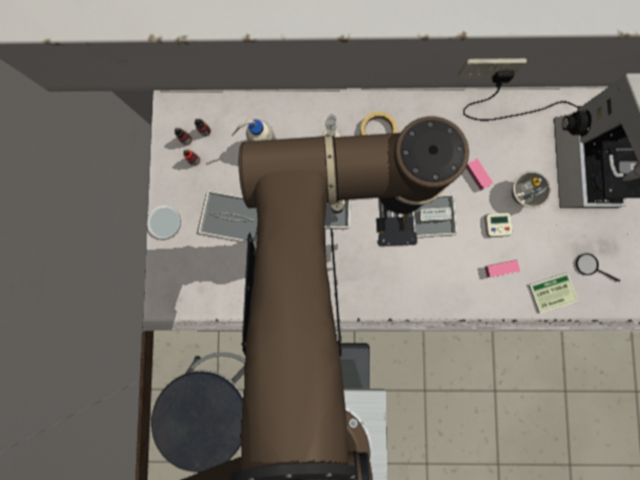

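View pics/s25.png

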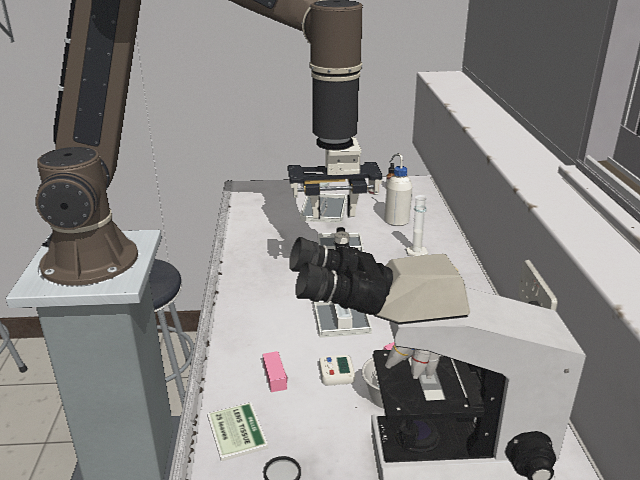

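Everything appears in place. I'll move the arm aside for an unobstructed final look.

{"op": "step_arm", "data": {
  "rows": [
    [[0,4,-1],[0,0,0],0.4],
    [[2,4,0],[0,0,0],0.4],
    [[4,2.5,0],[0,0,0],0.4],
    [[4.5,1,0],[0,0,0],0.4],
    [[4.5,1,0],[0,0,0],0.4]
  ]
}}

```text
time: 40.75
tool_pos: [0.4733, -0.3084, 0.1561]
tool_rot: [2.273, -2.156, -0.025]
contact_force: [1.0, 1.1, 0.2]
grip_width: 0.0612
```

{"op": "step_arm", "data": {
  "rows": [
    [[4.5,1,0],[0,0,0],0.4],
    [[4.5,1,0],[0,0,0],0.4],
    [[4.5,1,0],[0,0,0],0.4],
    [[0,0,0],[0,0,0],0.4],
    [[0,0,0],[0,0,0],0.4]
  ]
}}

```text
time: 41.25
tool_pos: [0.4419, -0.4563, 0.1485]
tool_rot: [2.262, -2.164, -0.04]
contact_force: [0.3, 0.2, -0.1]
grip_width: 0.0611
```

```bash
python3 -c "
from h import *
t=cams.grab_frame('top')[:,:,::-1];cv2.imwrite('pics/t26.png',t)
crop('x','pics/t26.png',150,180,320,120,2.5,'pics/t26c.png')
"
```

```text
(no output)
```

View pics/t26c.png

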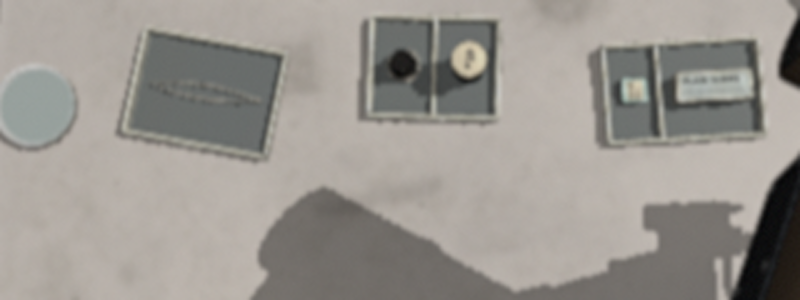

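The final look shows all five in their places: forceps at (208,92), eyepiece at (403,65), canister at (468,60), cover box at (634,90) and carton at (714,85). The dish has not moved. Handing in.

```bash
python3 -c "
from h import *
print(ctrl.job_done())"
```

```text
the job is handed in; nothing more can be done
None
```

All five things are put away in the order asked, and I handed the job in at about 41 s of the 131 s allowed.

**Placing:**
- The forceps lie lengthwise in the undivided tray.
- The eyepiece and the canister stand upright, one to a bay, in the equal tray.
- The carton of slides lies flat in the large bay of the unequal tray, and the cover-glass box lies flat in the small bay.

**Last checks:** The final top view showed every item inside its bay and clear of the walls, and the dish in its place. The timer was hidden by the arm in that picture. In the top view just before, it was in its starting place. I set each item down in small steps until its height stopped within about 0.5 mm of the floor level I had worked out.

**Disagreements:**
- The finger ends sit about 19 mm above the height the robot reports for the TCP. Because of this, the first grip on the forceps closed on nothing above them. I probed down carefully, gripped them properly, and allowed for the offset on everything after that.
- The force reading stayed within its noise at every set-down. That the items are on the floor therefore rests on the height stopping and on the pictures, not on a measured force.

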